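# Seat and clamp the drill plate, then show which bushing to drill through

## Robot

A 7-joint arm with a two-finger parallel gripper is mounted at the origin on a cart in front of the work surface, level with it; the furniture and walls round the work are solid. World frame = base frame: x ahead of the robot, y to its left, z up, the work surface at z = 0. Lengths are in m, angles in rad, forces in N, time in s.
With the tool pointing down it reaches from about 0.4 to 0.75 m from the base axis. Payload 19.5 kg.
Tool frame: the origin (TCP) lies on the centre line of the jaws, within the pads' length; the fingertips stand 11 mm ahead of it and the grasp point (between the pads) lies 8 mm behind it; z points along the fingers, y is the direction in which the jaws open and shut (so a half turn about z gives the same grasp; the last joint's range is limited). The gripper opens to 85 mm and grips with 20 to 120 N. Pads are 22 mm wide; open, the fingers measure 114 mm over their backs; the gripper's body (76 mm by 85 mm) begins 54 mm behind the grasp point. The pads swing forward as they close: fully open they stand 13 mm farther back than shut.
Start: joints at [1.22, 0.707, -0.028, 1.485, 0.022, 0.951, -0.075], TCP at [0.175, -0.548, 0.242] pointing down, gripper open.
Joint ranges: [-2.71, 2.71], [-0.32, 2.16], [-1.57, 1.52], [0, 2.45], [-1.46, 4.6], [0, 2.02], [-2.83, 2.83]. Speed limits (rad/s): [1.89, 1.89, 2.57, 2.57, 3.01, 3.01, 3.01].

## Interface

Orientations are given as a unit quaternion [w, x, y, z].
In Python, from plant import manip, eyes gives the robot as it stands. The module is installed in compiled form; this text tells all that it offers.
- The arm moves only by the tool play_rows, never from a script. Its argument "commands" is a list of rows, each a list of 3 entries, a list of its own where there are three numbers: the opening, from 0 (shut) to 1 (fully open), then the shift along the tool's x, y, z normalised to -1 to 1, where 1 is 0.1 m, then the turn, a rotation vector about the tool's x, y, z normalised to -1 to 1, where 1 is 90 degrees. A call has 1 to 12 rows; each row is the pose to reach, as a shift and turn from the pose commanded when the call began, along the tool's axes at that moment; what a row does not reach only later rows make up. A row lasts 1/10 s, in which the tool goes at most 50 mm and 8.59 degrees, less where a joint would pass 70% of its speed; a pose out of reach is approached as far as the arm can. A call with a number of a shift or a turn outside -1 to 1 is refused whole. A call with a gripper value outside its range is refused whole. The fingers move at their own pace and stop on an object; "grip_force" is the grip in N (left out, the last holds). Time passes only in rows, so rows that repeat a pose let the fingers close. It gives the time, the measured TCP pose, the force and the opening at its end, in the units of the state.
- manip.observe(): the state, without advancing time (a new reading comes with each control period).
- eyes.grab_frame(name): name is "scene" or "side" or "wrist"; returns the picture (420x560x3 uint8, red, green, blue); there is no depth.
- eyes.calibration(name): a dict with "camera_matrix" (3x3 intrinsics, pixels), "dist" ([k1, k2, p1, p2, k3] as OpenCV has them; the pictures are not rectified), "R" (3x3) and "t" (3): a world point X has camera coordinates R X + t. Camera axes: x right, y down, z forward; pixel columns grow to the right and rows downward; lengths in m; the calibration is good to about 2 mm. A picture is of the moment at which its call begins: read the wrist's pose just before it. calibration takes no time and is no camera call; for the wrist camera it gives the pose at the moment of the call.
- manip.sign_off(): hands the job in, once; it reports no verdict.
The state is a dict: "t": time; "joints": joint angles; "joint_velocities": joint speeds; "tau": joint torques, N m; "position": TCP position; "tcp_rot": TCP orientation; "ft_force": force on the tool from outside, world axes, zero at the start; "torque": the same for the moment, N m; "width": finger opening in m.
Only numpy, scipy, OpenCV 4.12 (cv2) and the standard library are available. Lean on these libraries where they do the work, as an engineer would, in place of code of your own. Each camera call takes 0.05 s, during which the arm holds its last target.

## Task

Get the drilling fixture ready and show your mate where the pilot drill goes in: push the loose metal drill plate straight back along the left end stop until it sits against the rear fence, then push the red lever up until the clamp pad is down on the plate. After that come straight down over the bushing with the narrow bore (not over the two wide ones) and point at it with the fingertips from about a finger's breadth above, holding still for two seconds without touching it. Only push, never lift: plate and bushings stay lying in the fixture and the other tools stay where they are.

Things in the scene. Friction and masses are not known exactly. Their poses are not given: they have to be found in the camera images.
- clamp_fixture: Wooden drilling fixture fixed to the worktop. Origin: centre of its underside; x to the rear (away from the robot), y left, z up. In mm in this frame: base 120 (x) x 200 (y), top z = 18; fixed wooden block x -17 to 33, y -2 to 74, top z = 40, carrying the drill plate; toggle clamp at the right, its arm and red lever in the plane x = -15 (x -22 to -8).
- rear_fence (a point): Middle of the top front edge of the fixture's rear fence: fixture (40, 10, 48) mm. The fence's upright front face is the plane fixture x = 40 mm, y -50 to 70.
- end_stop (a point): Middle of the top right-hand edge of the fixture's left end stop: fixture (0, 77, 48) mm. Its upright face is the plane fixture y = 77 mm, x -50 to 50.
- clamp_fixture_arm (a joint): Clamp angle (rad) about the fixture's +x axis at the hinge pin. 0: clamp arm level, red lever upright; larger: arm raised, lever swung down to the right (fixture -y); stop at 1.26. Starts 0.35 to 0.55. With the plate under it the pad meets the plate at about 0.08; 0.11 or less is down. Light friction (0.1 N m, 1 to 8 N at the lever) holds it where it is left.
- clamp_hinge (a point): Centre of the clamp's hinge pin: fixture (-15, -55, 53) mm; the pin runs along the fixture's x.
- lever_end (a point): Point in the red lever 9 mm below its free end. Lever: flat bar 14 mm wide (along the pin), about 20 thick and 100 long. With the clamp at 0 this point is 31 mm right of and 132 mm above the hinge pin, and the lever's right face lies 10 mm to its right. Half-open, the lever slopes; push its right/lower face to the left and upward in an arc about the pin.
- drill_plate: Loose aluminium drill plate 80 (x) x 88 (y) x 6 mm, 0.15 to 0.3 kg. Origin: centre of its underside; x to the rear, y left. Lies on the block along the left end stop, 6 to 13 mm short of the rear fence; its front edge overhangs the block, so fingertips 2 to 18 mm below its underside can push that edge. Home: origin at fixture (0, 33, 40) mm.
- narrow_bushing_mouth (a point): Centre of the top face of the steel bushing with the narrow bore (5 mm). Round knurled head, 24 mm diameter, 5 mm high, lying on the plate's top; its top face is 11 mm above the plate's underside. It sits loose in one of the plate's three holes, at plate (21, -19), (21, 25) and (-9, 25) mm; which one varies.
- wide_bushing_1_mouth (a point): Centre of the top face of a steel bushing of the same outside size with a wide bore (14 mm), loose in another hole of the plate.
- wide_bushing_2_mouth (a point): Centre of the top face of the second steel bushing with a wide bore (14 mm), loose in the remaining hole of the plate.
- pliers_1: Bystander: combination pliers 185 x 36 x 14 mm, lying in front of the fixture. Origin: centre of its underside.
- pencil: Bystander: pencil 166 x 8 x 8 mm, lying to the left of the fixture. Origin: centre of its underside.
- driver_3: Bystander: stubby screwdriver 130 x 23 x 21 mm, front left of the worktop. Origin: centre of its underside.
- sanding_block: Bystander: sanding block 110 x 58 x 30 mm, right part of the worktop. Origin: centre of its underside.
- tape_measure: Bystander: tape measure 32 x 93 x 64 mm, front right of the worktop. Origin: centre of its underside.

How it is judged:
By the outcome, as a careful person would: the job done as asked, in the order asked, and still so for the second after the job is handed in, with the robot touching nothing.
It also fails if it takes over 69 s, if anything falls off the work surface, if the arm or the gripper's body presses on something with over 40 N, if the wrist force passes 120 N, or if a joint passes its speed limit or range.

## Working session

There is one attempt and no reset: what is moved stays moved. The work goes in short steps, Python scripts to look and compute and a tool call to move; the robot and the scene stay as the last step left them, time stands still between calls to the robot, and variables do not carry over. Pictures are saved under pics/ and viewed, and the job is handed in when it is done.

Besides the shell and the picture viewer there is one more tool, called in YAML: its name, and indented under it one key for each argument. play_rows: Moves the arm, as the interface text tells. Its arguments: {"type":"object","properties":{"commands":{"type":"array"},"grip_force":{"type":"number"}},"required":["commands"]}

```bash
mkdir -p pics
python3 - <<'E'
from plant import manip, eyes
import cv2
s=manip.observe(); print(s)
for n in ["scene","side","wrist"]:
    im=eyes.grab_frame(n); cv2.imwrite(f"pics/{n}0.png",im[:,:,::-1])
    c=eyes.calibration(n); print(n,c)
E
```

```text
{'t': 0.0, 'joints': array([ 1.22027685,  0.70707369, -0.027645  ,  1.4849888 ,  0.02198082,
        0.95091045, -0.07549664]), 'joint_velocities': array([-0.00076414, -0.00037064, -0.00100251, -0.00090118,  0.00083316,
        0.0003275 ,  0.00057236]), 'tau': array([-3.73140201e-04, -8.83213234e+01,  1.23458751e+00, -2.36166251e+01,
        1.69425068e-02,  6.54788644e-03, -5.72808403e-05]), 'position': array([ 0.17470258, -0.54755431,  0.24184643]), 'tcp_rot': array([-5.33082732e-04,  9.88101306e-01,  1.53803501e-01, -8.35475564e-05]), 'ft_force': array([-0.71079346,  0.17824464,  0.12152271]), 'torque': array([ 0.00806652, -0.00079496,  0.07679149]), 'width': 0.0852294787010417}
scene {'camera_matrix': array([[386.57110103,   0.        , 278.90426987],
       [  0.        , 386.57110103, 208.85428888],
       [  0.        ,   0.        ,   1.        ]]), 'dist': array([-0.02838745,  0.        ,  0.        ,  0.        ,  0.        ]), 'R': array([[-0.8156612 , -0.57823132,  0.01858357],
       [-0.34370764,  0.45849996, -0.81953819],
       [ 0.46536209, -0.67485282, -0.57272315]
[... 269 characters left out ...]
, 0.        , 0.        , 0.        ]), 'R': array([[-0.99986694,  0.0157372 , -0.00429523],
       [ 0.0122164 ,  0.5478684 , -0.83647533],
       [-0.01081056, -0.83641649, -0.54798776]]), 't': array([0.47295393, 0.13151491, 1.46145527])}
wrist {'camera_matrix': array([[295.68474203,   0.        , 276.34045196],
       [  0.        , 295.68474203, 206.26721857],
       [  0.        ,   0.        ,   1.        ]]), 'dist': array([0.00055965, 0.        , 0.        , 0.        , 0.        ]), 'R': array([[ 0.30324159, -0.95291257, -0.00147685],
       [-0.91113372, -0.29039965,  0.29240962],
       [-0.27906968, -0.08732515, -0.95629202]]), 't': array([-0.575061  , -0.03813303,  0.37939876])}
```

View pics/scene0.png

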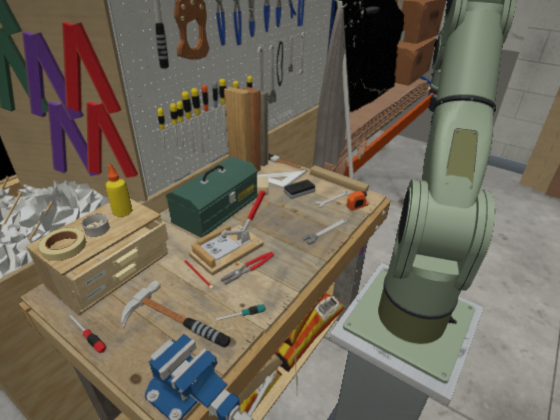

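View pics/side0.png

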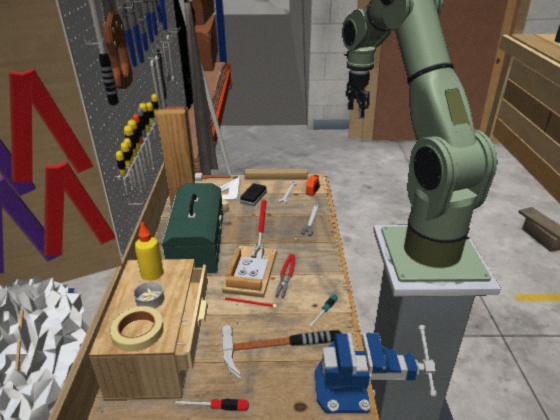

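View pics/wrist0.png

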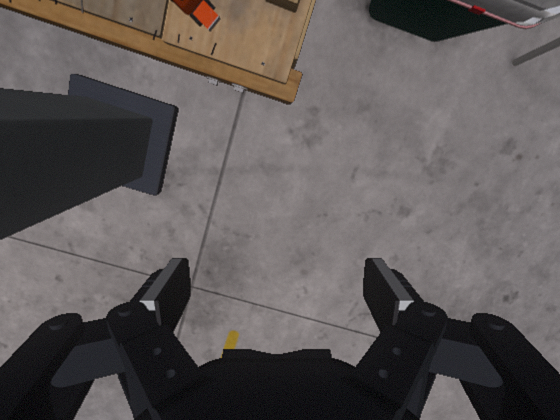

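```bash
cat > h.py <<'E'
import numpy as np, cv2
def proj(c,P):
    P=np.atleast_2d(np.asarray(P,float))
    r,_=cv2.Rodrigues(c["R"]); return cv2.projectPoints(P,r,c["t"].reshape(3,1),c["camera_matrix"],c["dist"])[0].reshape(-1,2)
def ray(c,uv):
    u=cv2.undistortPoints(np.array(uv,float).reshape(-1,1,2),c["camera_matrix"],c["dist"]).reshape(-1,2)
    d=np.c_[u,np.ones(len(u))]@c["R"]; o=-c["R"].T@c["t"]; return o,d
def onz(c,uv,z):
    o,d=ray(c,uv); return o+d*((z-o[2])/d[:,2:3])
def tri(obs):
    A=np.zeros((3,3));b=np.zeros(3)
    for c,uv in obs:
        o,d=ray(c,[uv]);d=d[0]/np.linalg.norm(d[0]);M=np.eye(3)-np.outer(d,d);A+=M;b+=M@o
    return np.linalg.solve(A,b)
E
python3 - <<'E'
import cv2
a=cv2.imread("pics/scene0.png")[180:300,160:300]; b=cv2.imread("pics/side0.png")[190:315,210:350]
cv2.imwrite("pics/sc_c.png",cv2.resize(a,None,fx=5,fy=5,interpolation=cv2.INTER_CUBIC))
cv2.imwrite("pics/si_c.png",cv2.resize(b,None,fx=4.8,fy=4.8,interpolation=cv2.INTER_CUBIC))
E
```

```text
(no output)
```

View pics/sc_c.png

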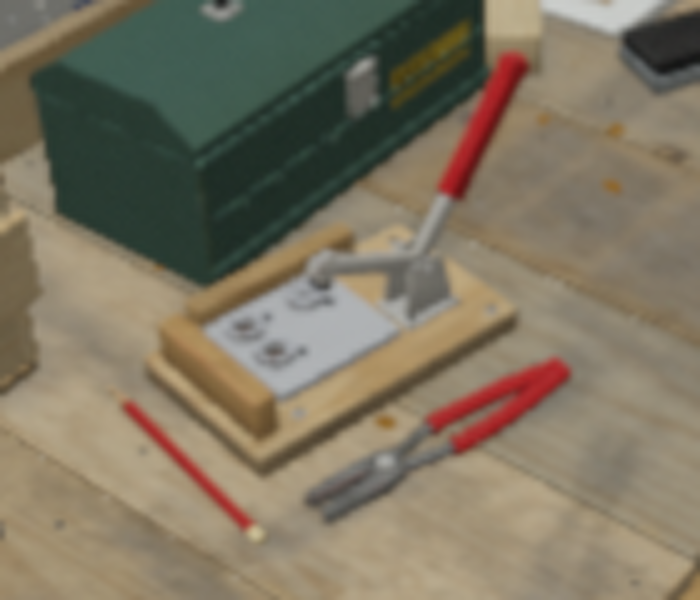

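View pics/si_c.png

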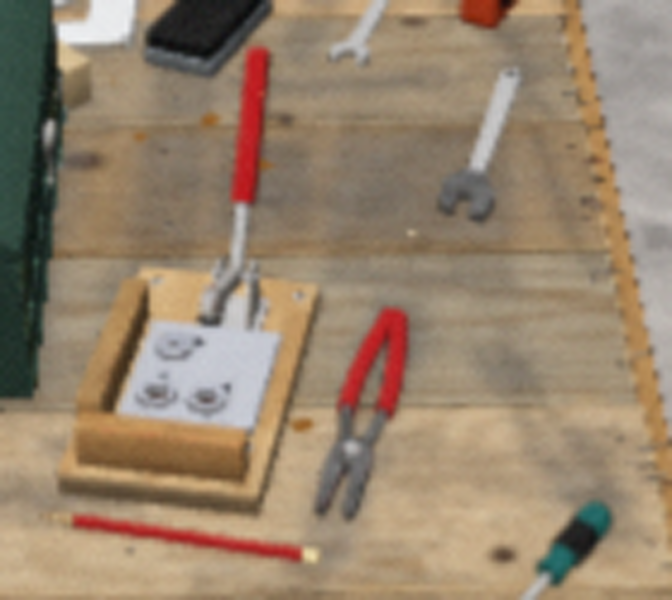

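Run:
```python
from h import *
from plant import eyes
si=eyes.calibration("side"); sc=eyes.calibration("scene")
S=lambda p:(210+p[0]/4.8-.4,190+p[1]/4.8-.4); C=lambda p:(160+p[0]/5-.4,180+p[1]/5-.4)
q=dict(FL=((258,495),(262,458)),RL=((61,470),(150,360)),FR=((320,287),(517,308)),RR=((140,268),(400,228)))
loc=dict(FL=(-60,100),RL=(60,100),FR=(-60,-100),RR=(60,-100))
A=[];B=[]
for k,(a,b) in q.items():
    T=tri([(si,S(a)),(sc,C(b))]);z1=onz(si,[S(a)],.018)[0];z2=onz(sc,[C(b)],.018)[0]
    print(k,T.round(4),z1.round(4),z2.round(4)); 
    for z in (z1,z2): A.append(np.array(loc[k])/1e3);B.append(z[:2])
A=np.array(A);B=np.array(B)
a0=A-A.mean(0);b0=B-B.mean(0)
th=np.arctan2((a0[:,0]*b0[:,1]-a0[:,1]*b0[:,0]).sum(),(a0*b0).sum());R=np.array([[np.cos(th),-np.sin(th)],[np.sin(th),np.cos(th)]])
t=B.mean(0)-R@A.mean(0);print(np.degrees(th),t);print(((A@R.T+t-B)*1e3).round(1))
# lever end
for nm,a,b in [("levertip",(258,50),(512,58)),("leverRedBase",(243,203),(452,193))]:
    T=tri([(si,S(a)),(sc,C(b))]);f=R.T@(T[:2]-t);print(nm,T.round(4),f.round(4))
# plate corners top z=.046
for nm,a,b in [("FL",(248,428),(281,395)),("FR",(280,335),(396,328)),("RL",(115,415),(203,325)),("RR",(150,322),(0,0))]:
    for n,c,p in (("si",si,S(a)),("sc",sc,C(b))):
        P=onz(c,[p],.046)[0];print(nm,n,(R.T@(P[:2]-t)).round(4))
```

```text
FL [0.5212 0.1857 0.0149] [0.5211 0.189  0.018 ] [0.5188 0.1879 0.018 ]
RL [0.6364 0.1622 0.0137] [0.6361 0.1655 0.018 ] [0.6316 0.1665 0.018 ]
FR [ 0.4838 -0.0065  0.0163] [ 0.4837 -0.0036  0.018 ] [ 0.4829 -0.0055  0.018 ]
RR [ 0.6018 -0.0327  0.0118] [ 0.6014 -0.0263  0.018 ] [ 0.5953 -0.0251  0.018 ]
-10.66821690627534 [0.55885291 0.08104677]
[[-2.7  1.5]
 [-0.4  2.6]
 [ 0.2  2.7]
 [ 4.8  1.8]
 [-2.3 -2.6]
 [-1.5 -0.6]
 [-2.1 -2.1]
 [ 4.  -3.2]]
levertip [ 0.5207 -0.0517  0.1679] [-0.013  -0.1375]
leverRedBase [ 0.5318 -0.0036  0.0865] [-0.0109 -0.0882]
FL si [-0.0469  0.0747]
FL sc [-0.0498  0.0747]
FR si [-0.049  -0.0112]
FR sc [-0.0485 -0.011 ]
RL si [0.0317 0.0763]
RL sc [0.0318 0.072 ]
RR si [ 0.0321 -0.0105]
RR sc [ 0.4511 -0.0324]
```

play_rows:
  commands:
    - [1,[0.3,-0.3,-0.3],[0,0,0]]
    - [1,[0.65,-0.6,-0.6],[0,0,0]]
    - [1,[1,-0.95,-0.6],[0,0,0]]
    - [1,[1,-0.95,-0.6],[0,0,0]]

```text
t: 0.55
position: [0.244, -0.423, 0.3034]
tcp_rot: [-0.0, 0.988, 0.156, 0.001]
ft_force: [0.9, 0.0, -0.8]
width: 0.0855
```

play_rows:
  commands:
    - [1,[0.35,-0.33,0],[0,0,0]]
    - [1,[0.7,-0.65,0],[0,0,0]]
    - [1,[1,-0.95,0],[0,0,0]]

```text
t: 0.85
position: [0.3082, -0.3042, 0.3022]
tcp_rot: [-0.0, 0.988, 0.154, 0.0]
ft_force: [0.8, 0.7, 0.5]
width: 0.0853
```

play_rows:
  commands:
    - [1,[0.35,-0.33,0],[0,0,0]]
    - [1,[0.7,-0.65,0],[0,0,0]]
    - [1,[1,-0.95,0],[0,0,0]]

```text
t: 1.15
position: [0.3747, -0.1832, 0.3022]
tcp_rot: [-0.0, 0.988, 0.154, 0.0]
ft_force: [1.3, -1.2, 0.3]
width: 0.0855
```

play_rows:
  commands:
    - [1,[0.35,-0.33,0],[0,0,0]]
    - [1,[0.7,-0.65,0],[0,0,0]]
    - [1,[1,-0.95,0],[0,0,0]]
    - [1,[1,-0.95,0],[0,0,0]]

```text
t: 1.55
position: [0.4421, -0.0594, 0.3019]
tcp_rot: [-0.001, 0.988, 0.157, 0.0]
ft_force: [-0.3, -1.9, 0.4]
width: 0.0855
```

play_rows:
  commands:
    - [0.6,[0.15,-0.2,0],[0,0,0.08]]
    - [0.6,[0.3,-0.42,0],[0,0,0.16]]
    - [0.6,[0.45,-0.63,0],[0,0,0.24]]
    - [0.6,[0.6,-0.85,0],[0,0,0.316]]
    - [0.6,[0.6,-0.85,0],[0,0,0.316]]
    - [0.6,[0.6,-0.85,0],[0,0,0.316]]

```text
t: 2.15
position: [0.4716, 0.0348, 0.3021]
tcp_rot: [0.0, 0.996, -0.093, -0.0]
ft_force: [0.7, -0.7, 0.1]
width: 0.0512
```

Run:
```python
from h import *
from plant import manip, eyes
s=manip.observe(); c=eyes.calibration("wrist"); im=eyes.grab_frame("wrist"); cv2.imwrite("pics/w1.png",im[:,:,::-1])
print(s["position"],s["tcp_rot"],s["width"])
np.savez("w1.npz",**c)
C=-c["R"].T@c["t"];print("cam",C)
t=np.array([.5589,.0810]);th=np.radians(-10.67);R=np.array([[np.cos(th),-np.sin(th)],[np.sin(th),np.cos(th)]])
print("cam fix",R.T@(C[:2]-t),"tcp fix",R.T@(s["position"][:2]-t))
```

```text
[0.47155338 0.03482179 0.30205673] [ 2.20610099e-04  9.95691174e-01 -9.27305339e-02 -2.93612865e-04] 0.05116964483285276
cam [0.54465879 0.02027618 0.4331996 ]
cam fix [-0.00275184 -0.06231069] tcp fix [-0.07728639 -0.06155219]
```

View pics/w1.png

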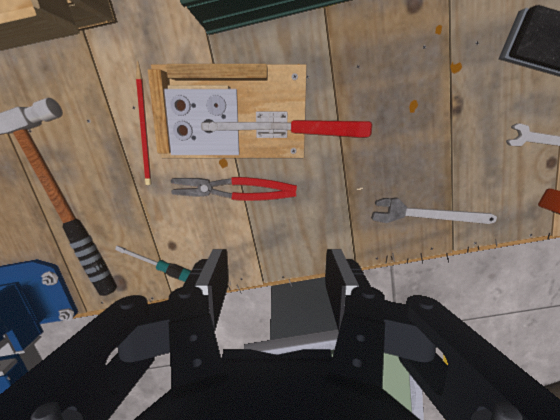

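Run:
```python
import cv2
a=cv2.imread("pics/w1.png")[50:210,130:390]
cv2.imwrite("pics/w1c.png",cv2.resize(a,None,fx=3,fy=3,interpolation=cv2.INTER_CUBIC))
```

```text
(no output)
```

View pics/w1c.png

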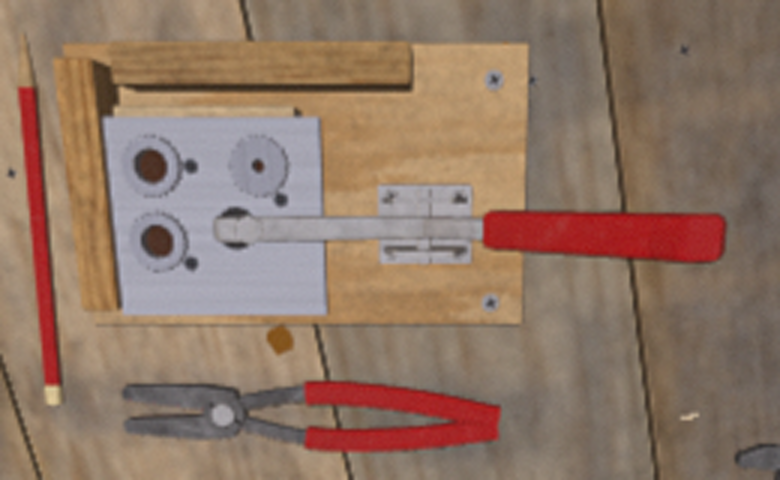

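Run:
```python
from h import *
c=dict(np.load("w1.npz"))
W=lambda p:(130+p[0]/3-.33,50+p[1]/3-.33)
q=dict(FR=(522,323),FL=(97,325),RR=(528,43),RL=(66,44))
loc=dict(FL=(-60,100),RL=(60,100),FR=(-60,-100),RR=(60,-100))
A=np.array([loc[k] for k in q])/1e3;B=np.array([onz(c,[W(q[k])],.018)[0][:2] for k in q])
a0=A-A.mean(0);b0=B-B.mean(0)
th=np.arctan2((a0[:,0]*b0[:,1]-a0[:,1]*b0[:,0]).sum(),(a0*b0).sum());R=np.array([[np.cos(th),-np.sin(th)],[np.sin(th),np.cos(th)]])
t=B.mean(0)-R@A.mean(0);print(np.degrees(th),t);print(((A@R.T+t-B)*1e3).round(1))
F=lambda p,z:((R.T@(onz(c,[W(p)],z)[0][:2]-t))*1e3).round(1)
for nm,p,z in [("plateFL",(122,315),.046),("plateFR",(327,314),.046),("RL",(103,117),.046),("RR",(320,117),.046),("stopR top a",(120,308),.048),("stop b",(98,60),.048),("fence a",(112,84),.048),("fence b",(411,84),.048),("narrow",(258,166),.051),("w1",(151,165),.051),("w2",(157,241),.051),("pad",(236,229),.075)]:
    print(nm,F(p,z),onz(c,[W(p)],z)[0].round(4))
print("hinge w",R@[-.015,-.055]+t)
```

```text
-10.518685021343602 [0.55923222 0.07953941]
[[-0.8 -0.9]
 [-0.1  0.9]
 [ 0.2 -1.4]
 [ 0.6  1.4]]
plateFL [-51.7  77. ] [0.5225 0.1647 0.046 ]
plateFR [-51.5 -11.8] [0.5064 0.0773 0.046 ]
RL [28.3 76.1] [0.6009 0.1492 0.046 ]
RR [ 28.  -12.2] [0.5846 0.0624 0.046 ]
stopR top a [-48.4  76.8] [0.5256 0.1639 0.048 ]
stop b [49.3 75. ] [0.6214 0.1443 0.048 ]
fence a [40.4 70.4] [0.6118 0.1414 0.048 ]
fence b [ 40.1 -49.4] [0.5896 0.0236 0.048 ]
narrow [ 9.1 13.3] [0.5706 0.0909 0.051 ]
w1 [ 9.6 56.9] [0.579  0.1337 0.051 ]
w2 [-20.4  57.3] [0.5496 0.1396 0.051 ]
pad [-14.9  18.6] [0.548  0.1006 0.075 ]
hinge w [0.5344437  0.02820201]
```

Run:
```python
from h import *
from scipy.spatial.transform import Rotation as Ro
c=dict(np.load("w1.npz"))
p=np.array([.47155,.03482,.30206]);Rt=Ro.from_quat([.99569,-.09273,-.0003,.0002]).as_matrix()
C=-c["R"].T@c["t"];print("cam tool",Rt.T@(C-p), "axis",Rt.T@c["R"][2])
for uv,sg in [((227,250),-1),((327,250),1),((343,250),1),((210,250),-1)]:
    o,d=ray(c,[uv]);o=Rt.T@(o-p);d=Rt.T@d[0]
    for y in (.0256,):
        k=(sg*y-o[1])/d[1];print(uv,(o+k*d).round(4))
    k=(.011-o[0])/d[0];print("  x=11:",(o+k*d).round(4))
im=cv2.imread("pics/w1.png")[230:350,170:390];cv2.imwrite("pics/w1f.png",cv2.resize(im,None,fx=3.5,fy=3.5,interpolation=cv2.INTER_CUBIC))
```

```text
cam tool [ 0.07446367  0.00085288 -0.13118097] axis [-2.92623553e-01 -6.41317176e-04  9.56227507e-01]
(227, 250) [ 0.006  -0.0256  0.0129]
  x=11: [ 0.011  -0.0237  0.0023]
(327, 250) [0.0115 0.0256 0.0013]
  x=11: [0.011  0.0258 0.0023]
(343, 250) [ 0.0266  0.0256 -0.0306]
  x=11: [0.011  0.0337 0.0023]
(210, 250) [ 0.0235 -0.0256 -0.0239]
  x=11: [ 0.011  -0.0321  0.0023]
```

View pics/w1f.png

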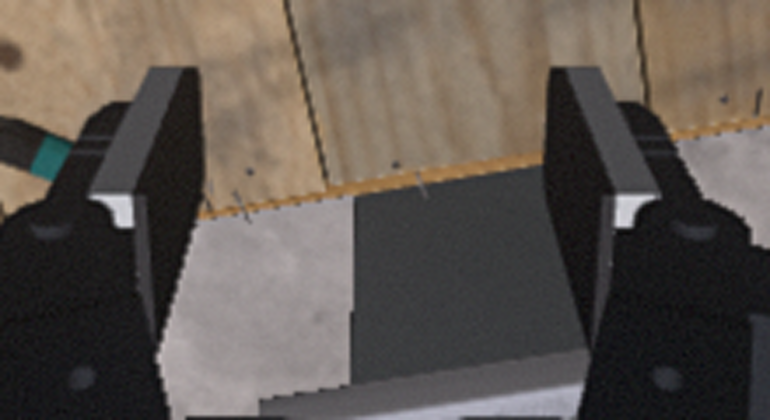

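play_rows:
  commands:
    - [0.4,[0.01,-0.25,0.1],[0,0.05,0]]
    - [0.4,[0.03,-0.5,0.3],[0,0.1,0]]
    - [0.4,[0.05,-0.75,0.6],[0,0.15,0]]
    - [0.4,[0.05,-0.935,0.9],[0,0.2,0]]
    - [0.4,[0.05,-0.935,0.9],[0,0.2,0]]
    - [0.4,[0.05,-0.935,0.9],[0,0.2,0]]

```text
t: 2.8
position: [0.4937, 0.1251, 0.2122]
tcp_rot: [0.015, 0.984, -0.092, 0.155]
ft_force: [0.5, -0.9, 0.7]
width: 0.0343
```

```bash
cat >> h.py <<'E'
FT=np.array([.5592,.0800]);FTH=np.radians(-10.55)
FR=np.array([[np.cos(FTH),-np.sin(FTH)],[np.sin(FTH),np.cos(FTH)]])
def tofix(P): P=np.asarray(P); return np.r_[FR.T@(P[:2]-FT),P[2]]*1e3
def toworld(F): F=np.asarray(F)/1e3; return np.r_[FR@F[:2]+FT,F[2]]
def rel(s,F):
    "shift in 0.1m tool units from measured pose to fixture point F (mm)"
    from scipy.spatial.transform import Rotation as Ro
    q=s["tcp_rot"];M=Ro.from_quat([q[1],q[2],q[3],q[0]]).as_matrix()
    return M.T@(toworld(F)-s["position"])*10, M
E
python3 - <<'E'
from h import *
from plant import manip, eyes
s=manip.observe(); print(tofix(s["position"]).round(1),s["tcp_rot"].round(4),s["width"],s["ft_force"].round(2))
d,M=rel(s,(-73,33,34));print(d.round(3));print((FR.T@M[:2]).round(3),M[2].round(3))
c=eyes.calibration("wrist"); im=eyes.grab_frame("wrist"); cv2.imwrite("pics/w2.png",im[:,:,::-1]);np.savez("w2.npz",**c)
E
```

```text
[-72.6  32.3 212.2] [ 0.0154  0.9835 -0.0922  0.1547] 0.03431731173548679 [ 0.49 -0.94  0.66]
[-0.551 -0.01   1.695]
[[ 0.952 -0.003  0.307]
 [-0.002 -1.    -0.003]] [ 0.307  0.002 -0.952]
```

View pics/w2.png

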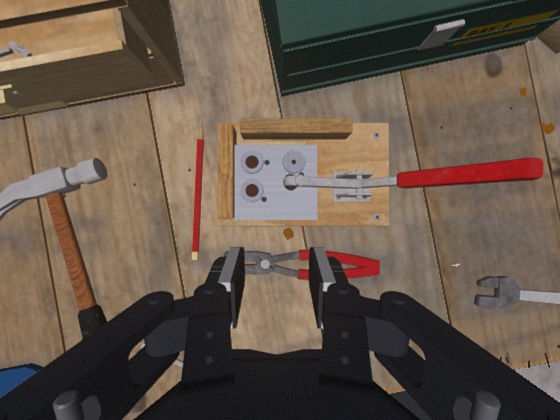

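play_rows:
  commands:
    - [0.4,[-0.09,0,0.28],[0,0,0]]
    - [0.4,[-0.19,0,0.57],[0,0,0]]
    - [0.4,[-0.275,0,0.85],[0,0,0]]
    - [0.4,[-0.275,0,0.85],[0,0,0]]

```text
t: 3.25
position: [0.498, 0.1262, 0.1262]
tcp_rot: [0.017, 0.984, -0.094, 0.15]
ft_force: [-0.4, -0.2, 0.1]
width: 0.0342
```

play_rows:
  commands:
    - [0.4,[-0.09,0,0.28],[0,0,0]]
    - [0.4,[-0.18,0,0.55],[0,0,0]]
    - [0.4,[-0.24,0,0.75],[0,0,0]]
    - [0.4,[-0.27,0,0.84],[0,0,0]]
    - [0.4,[-0.27,0,0.84],[0,0,0]]

```text
t: 3.75
position: [0.5225, 0.1392, 0.0605]
tcp_rot: [0.026, 0.986, -0.096, 0.13]
ft_force: [-0.3, -0.2, 1.3]
width: 0.0343
```

Run:
```python
from h import *
from plant import manip, eyes
s=manip.observe(); print(tofix(s["position"]).round(1),s["tcp_rot"].round(4),s["width"],s["ft_force"].round(2))
d,M=rel(s,(-61,33,34));print(d.round(3))
d,M=rel(s,(-49,33,34));print(d.round(3))
for n in ("wrist","side"):
  c=eyes.calibration(n); im=eyes.grab_frame(n); 
  if n=="side": im=cv2.resize(im[170:310,200:360],None,fx=4,fy=4,interpolation=cv2.INTER_CUBIC)
  cv2.imwrite(f"pics/{n}3.png",im[:,:,::-1])
```

```text
[-46.9  51.5  60.5] [ 0.0259  0.9865 -0.0958  0.1303] 0.03426781531211678 [-0.26 -0.15  1.34]
[-0.205  0.18   0.224]
[-0.089  0.178  0.255]
```

View pics/wrist3.png

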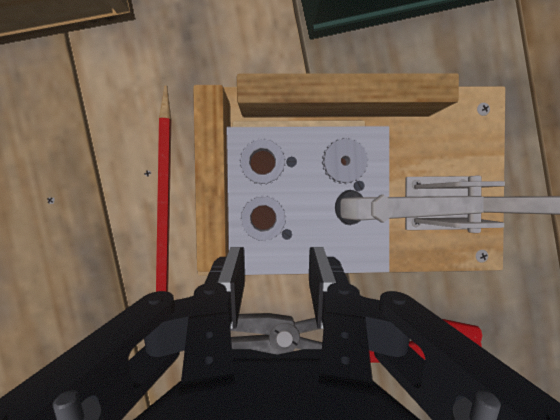

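View pics/side3.png

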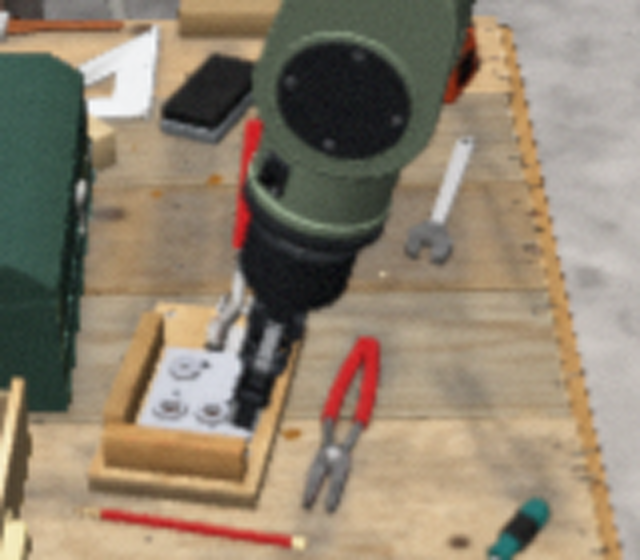

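Run:
```python
from plant import manip
s=manip.observe(); print(s["joints"].round(3),s["t"],s["position"])
```

```text
[-0.534  0.93   0.22   2.016 -0.647  0.003 -1.538] 3.85 [0.522423   0.13911755 0.06120898]
```

play_rows:
  commands:
    - [0.4,[0.12,0,-0.4],[0,0,0]]
    - [0.4,[0.12,0,-0.4],[0,0,0]]

```text
t: 4.05
position: [0.5244, 0.1403, 0.1061]
tcp_rot: [0.026, 0.986, -0.096, 0.132]
ft_force: [-0.3, 0.8, -1.0]
width: 0.0343
```

```bash
python3 - <<'E'
from h import *
from plant import manip
s=manip.observe(); print(tofix(s["position"]).round(1),s["tcp_rot"].round(4),s["joints"].round(3))
d,M=rel(s,(-75,33,150));print(d.round(3));print((FR.T@M[:2]).round(3),M[2].round(3))
c1=dict(np.load("w1.npz"));c2=dict(np.load("w2.npz"))
print(tofix(tri([(c1,(130+238/3-.33,50+229/3-.33)),(c2,(291,181))])).round(1))
E
python3 -c "
import cv2
cv2.imwrite('pics/w2c.png',cv2.resize(cv2.imread('pics/w2.png')[110:240,200:420],None,fx=3.6,fy=3.6,interpolation=cv2.INTER_CUBIC))"
```

```text
[-45.2  52.9 106.1] [ 0.0256  0.9862 -0.0959  0.1325] [-0.596  0.855  0.332  1.995 -0.631  0.132 -1.547]
[-0.169  0.214 -0.497]
[[ 0.964 -0.013  0.266]
 [-0.006 -1.    -0.028]] [ 0.266  0.025 -0.964]
[-14.3  17.   78. ]
```

View pics/w2c.png

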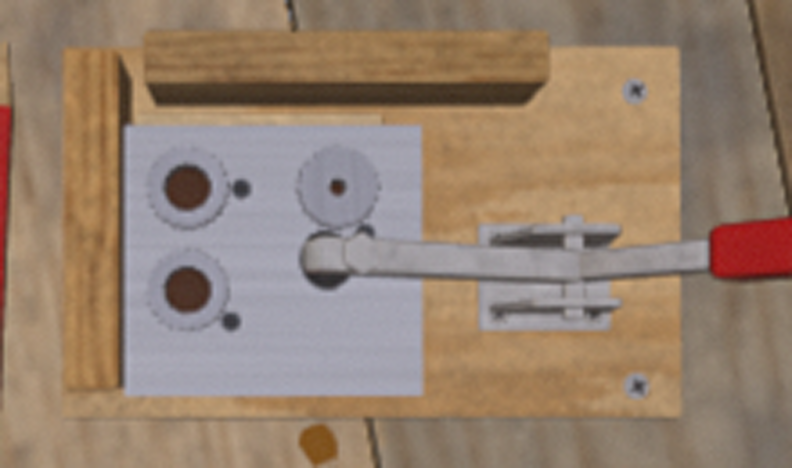

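```bash
cat >> h.py <<'E'
def turn(s,yaw=np.degrees(FTH)):
    from scipy.spatial.transform import Rotation as Ro
    a=np.radians(yaw);T=np.array([[np.cos(a),np.sin(a),0],[np.sin(a),-np.cos(a),0],[0,0,-1.]])
    M=rel(s,(0,0,0))[1]
    return Ro.from_matrix(M.T@T).as_rotvec()/(np.pi/2)
E
python3 - <<'E'
from h import *
from plant import manip
s=manip.observe(); print(turn(s).round(4), rel(s,(-75,33,160))[0].round(3))
E
```

```text
[ 0.017  -0.1715 -0.0061] [-0.142  0.216 -0.593]
```

play_rows:
  commands:
    - [0,[-0.05,0.07,-0.3],[0.006,-0.06,-0.002]]
    - [0,[-0.1,0.14,-0.5],[0.012,-0.12,-0.004]]
    - [0,[-0.14,0.215,-0.59],[0.017,-0.171,-0.006]]
    - [0,[-0.14,0.215,-0.59],[0.017,-0.171,-0.006]]
    - [0,[-0.14,0.215,-0.59],[0.017,-0.171,-0.006]]

```text
t: 4.55
position: [0.4907, 0.126, 0.1555]
tcp_rot: [0.002, 0.996, -0.092, -0.001]
ft_force: [0.2, 0.5, -0.9]
width: -0.0002
```

Run:
```python
from h import *
from plant import manip
s=manip.observe(); print(tofix(s["position"]).round(1),turn(s).round(4), rel(s,(-75,33,46))[0].round(3),s["joints"].round(3),s["width"])
```

```text
[-75.8  32.7 155.5] [ 0.0024  0.0009 -0.0002] [ 0.01  -0.007  1.094] [-0.553  0.787  0.445  1.844 -0.534  0.635 -1.538] -0.00017002930173359772
```

play_rows:
  commands:
    - [0,[0,0,0.3],[0,0,0]]
    - [0,[0,0,0.6],[0,0,0]]
    - [0,[0,0,0.9],[0,0,0]]
    - [0,[0,0,0.9],[0,0,0]]

```text
t: 4.95
position: [0.4883, 0.1261, 0.0624]
tcp_rot: [0.003, 0.996, -0.092, -0.004]
ft_force: [-0.3, 0.3, 1.1]
width: -0.0002
```

Run:
```python
from h import *
from plant import manip,eyes
s=manip.observe(); print(tofix(s["position"]).round(1),turn(s).round(4), rel(s,(-75,33,46))[0].round(3),s["joints"].round(3),s["ft_force"])
c=eyes.calibration("wrist"); im=eyes.grab_frame("wrist");cv2.imwrite("pics/w4.png",im[:,:,::-1])
```

```text
[-78.1  32.3  62.4] [0.0038 0.0045 0.0005] [ 0.033 -0.008  0.164] [-0.477  0.935  0.3    1.903 -0.637  0.408 -1.45 ] [-0.32055969  0.29429914  1.06008842]
```

View pics/w4.png

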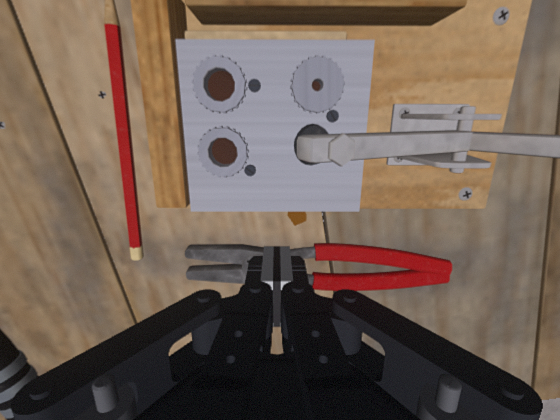

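play_rows:
  commands:
    - [0,[0.02,-0.01,0.08],[0,0,0]]
    - [0,[0.035,-0.01,0.16],[0,0,0]]
    - [0,[0.035,-0.01,0.16],[0,0,0]]

```text
t: 5.3
position: [0.4936, 0.1266, 0.0488]
tcp_rot: [0.002, 0.996, -0.091, -0.002]
ft_force: [-0.7, -0.2, -0.0]
width: -0.0003
```

Run:
```python
from h import *
from plant import manip,eyes
s=manip.observe(); print(tofix(s["position"]).round(1),turn(s).round(4), rel(s,(-51,33,46))[0].round(3),s["joints"].round(3),s["ft_force"])
c=eyes.calibration("side"); im=eyes.grab_frame("side");cv2.imwrite("pics/s4.png",cv2.resize(im[170:310,200:360,::-1],None,fx=4,fy=4,interpolation=cv2.INTER_CUBIC))
```

```text
[-73.   33.8  48.8] [0.0022 0.0024 0.0006] [0.22  0.008 0.027] [-0.464  0.962  0.282  1.892 -0.648  0.385 -1.44 ] [-0.71949378 -0.15074425 -0.04717851]
```

View pics/s4.png

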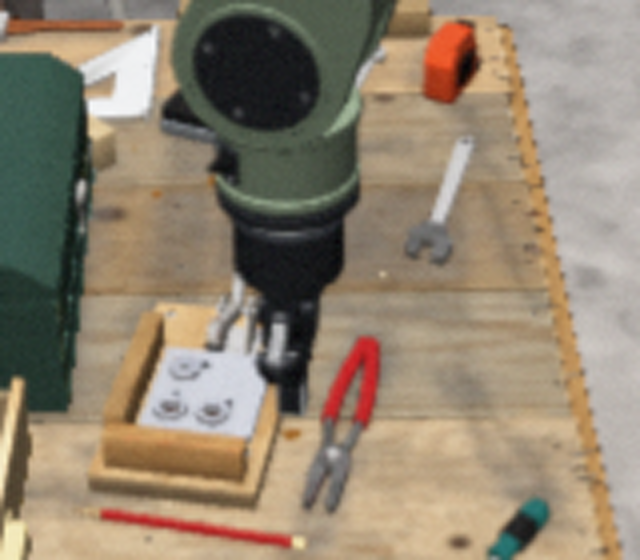

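play_rows:
  commands:
    - [0,[0.02,0.008,0.04],[0,0,0]]
    - [0,[0.07,0.008,0.04],[0,0,0]]
    - [0,[0.09,0.008,0.04],[0,0,0]]
    - [0,[0.1,0.008,0.04],[0,0,0]]
    - [0,[0.11,0.008,0.04],[0,0,0]]
    - [0,[0.12,0.008,0.04],[0,0,0]]
    - [0,[0.13,0.008,0.04],[0,0,0]]
    - [0,[0.14,0.008,0.04],[0,0,0]]
    - [0,[0.15,0.008,0.04],[0,0,0]]
    - [0,[0.16,0.008,0.04],[0,0,0]]
    - [0,[0.17,0.008,0.04],[0,0,0]]
    - [0,[0.18,0.008,0.04],[0,0,0]]

```text
t: 6.55
position: [0.511, 0.1225, 0.045]
tcp_rot: [0.001, 0.996, -0.092, -0.002]
ft_force: [-2.1, 0.2, 2.0]
width: -0.0001
```

Run:
```python
from h import *
from plant import manip,eyes
s=manip.observe(); print(tofix(s["position"]).round(1),turn(s).round(4), rel(s,(-51,33,46))[0].round(3),s["joints"].round(3),s["ft_force"])
c=eyes.calibration("wrist"); im=eyes.grab_frame("wrist");cv2.imwrite("pics/w5.png",im[:,:,::-1])
```

```text
[-55.1  32.9  45. ] [0.0021 0.0027 0.0005] [ 0.041 -0.    -0.01 ] [-0.453  0.982  0.301  1.836 -0.635  0.426 -1.445] [-2.08101612  0.21401742  2.03699875]
```

View pics/w5.png

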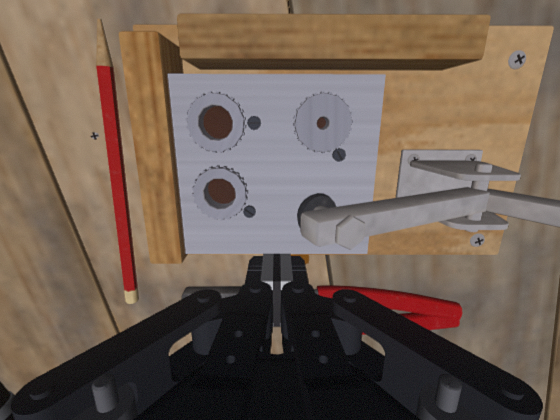

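play_rows:
  commands:
    - [0,[0.01,0,0],[0,0,0]]
    - [0,[0.02,0,0],[0,0,0]]
    - [0,[0.03,0,0],[0,0,0]]
    - [0,[0.04,0,0],[0,0,0]]

```text
t: 7.0
position: [0.515, 0.1218, 0.045]
tcp_rot: [0.001, 0.996, -0.092, -0.002]
ft_force: [-3.1, 0.4, 2.2]
width: 0.0001
```

play_rows:
  commands:
    - [0,[0.01,0,0],[0,0,0]]
    - [0,[0.01,0,0],[0,0,0]]

```text
t: 7.2
position: [0.5159, 0.1216, 0.0449]
tcp_rot: [0.001, 0.996, -0.092, -0.002]
ft_force: [-4.6, 0.1, 2.7]
width: -0.0
```

play_rows:
  commands:
    - [0,[0.01,0,0],[0,0,0]]
    - [0,[0.01,0,0],[0,0,0]]

```text
t: 7.4
position: [0.516, 0.1215, 0.0449]
tcp_rot: [0.001, 0.996, -0.091, -0.003]
ft_force: [-8.8, 1.2, 5.6]
width: 0.0001
```

play_rows:
  commands:
    - [0,[0.01,0,0],[0,0,0]]
    - [0,[0.01,0,0],[0,0,0]]

```text
t: 7.6
position: [0.5161, 0.1216, 0.0448]
tcp_rot: [0.001, 0.996, -0.091, -0.004]
ft_force: [-14.6, 2.6, 9.9]
width: -0.0001
```

Run:
```python
from h import *
from plant import manip,eyes
s=manip.observe(); print(tofix(s["position"]).round(1),s["ft_force"])
c=eyes.calibration("wrist"); im=eyes.grab_frame("wrist");cv2.imwrite("pics/w6.png",im[:,:,::-1]);np.savez("w6.npz",**c)
```

```text
[-50.   33.   44.8] [-14.55477664   2.64467392   9.92129279]
```

View pics/w6.png

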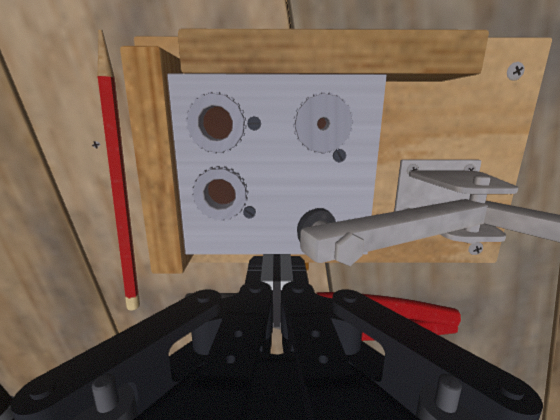

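play_rows:
  commands:
    - [0,[-0.05,0,0],[0,0,0]]
    - [0,[-0.15,0,0],[0,0,0]]
    - [0,[-0.28,0,0],[0,0,0]]
    - [0,[-0.3,0,-0.3],[0,0,0]]
    - [0,[-0.3,0,-0.7],[0,0,0]]
    - [0,[-0.3,0,-1],[0,0,0]]
    - [0,[-0.3,0,-1],[0,0,0]]
    - [0,[-0.3,0,-1],[0,0,0]]

```text
t: 8.45
position: [0.4892, 0.1271, 0.1454]
tcp_rot: [0.001, 0.996, -0.091, -0.001]
ft_force: [-0.1, -0.0, -0.5]
width: -0.0
```

Run:
```python
from h import *
from plant import manip,eyes
s=manip.observe(); print(tofix(s["position"]).round(1),turn(s).round(4),s["ft_force"])
c=eyes.calibration("wrist"); im=eyes.grab_frame("wrist")[:,:,::-1];np.savez("w7.npz",**c)
print(proj(c,[toworld(p) for p in [(-40,77,46),(40,77,46),(40,-11,46),(-40,-11,46),(40,-50,48),(21,14,51)]]).round(1))
a=im[40:260,150:430];cv2.imwrite("pics/w7.png",im);cv2.imwrite("pics/w7c.png",cv2.resize(a,None,fx=2.7,fy=2.7,interpolation=cv2.INTER_CUBIC))
```

```text
[-77.4  33.5 145.4] [0.0017 0.0016 0.0007] [-0.06262736 -0.00995409 -0.47738417]
[[219.5 165. ]
 [213.   51.4]
 [338.4  51.5]
 [332.1 165. ]
 [395.1  50.9]
 [302.7  79.9]]
```

View pics/w7c.png

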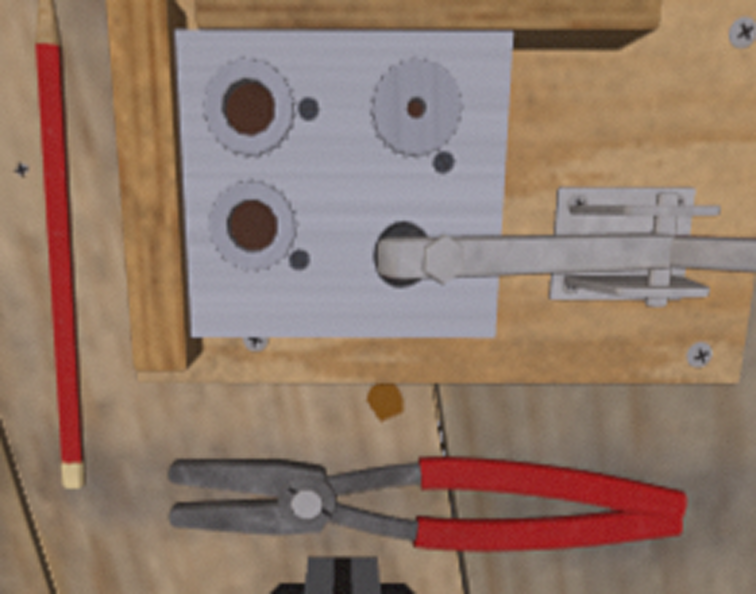

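play_rows:
  commands:
    - [0,[0,0.2,-0.35],[0,0,0]]
    - [0,[0.1,0.5,-0.7],[0,0,0]]
    - [0,[0.2,0.8,-0.7],[0,0,0]]
    - [0,[0.3,1,-0.7],[0,0,0]]

```text
t: 8.9
position: [0.5006, 0.0213, 0.2153]
tcp_rot: [0.002, 0.996, -0.092, -0.002]
ft_force: [0.4, 0.4, -1.1]
width: 0.0003
```

play_rows:
  commands:
    - [0,[0.1,0.3,0],[0,0,0]]
    - [0,[0.2,0.6,0],[0,0,0]]
    - [0,[0.3,1,0],[0,0,0]]
    - [0,[0.3,1,0],[0,0,0]]

```text
t: 9.3
position: [0.5113, -0.0858, 0.2148]
tcp_rot: [0.003, 0.995, -0.095, -0.002]
ft_force: [0.8, 1.6, -0.6]
width: -0.0
```

Run:
```python
from h import *
from plant import manip,eyes
s=manip.observe(); print(tofix(s["position"]).round(1),turn(s).round(4),s["ft_force"].round(1),s["joints"].round(2))
print(rel(s,(-15,-175,161))[0].round(3))
o,d=ray(dict(np.load("w1.npz")),[(300,285)])
for n in ("wrist","side","scene"):
  c=eyes.calibration(n); im=eyes.grab_frame(n)[:,:,::-1]; np.savez(f"{n}8.npz",**c)
  if n=="side": im=cv2.resize(im[130:310,180:360],None,fx=3.3,fy=3.3,interpolation=cv2.INTER_CUBIC)
  if n=="scene": im=cv2.resize(im[130:290,170:340],None,fx=3.7,fy=3.7,interpolation=cv2.INTER_CUBIC)
  cv2.imwrite(f"pics/{n}8.png",im)
```

```text
[ -16.7 -171.8  214.8] [ 0.0038  0.0027 -0.0036] [ 0.8  1.6 -0.6] [-0.15  0.71  0.48  1.73 -0.42  0.81 -1.24]
[0.02  0.029 0.538]
```

View pics/wrist8.png

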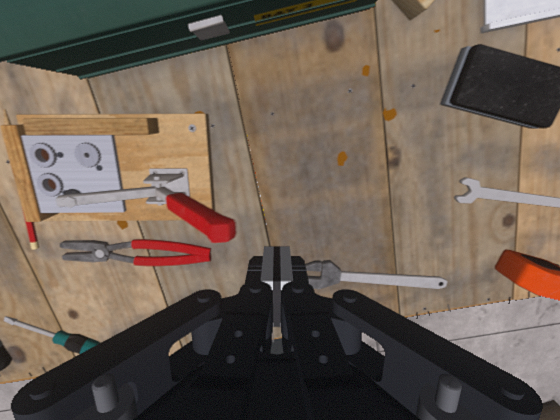

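View pics/scene8.png

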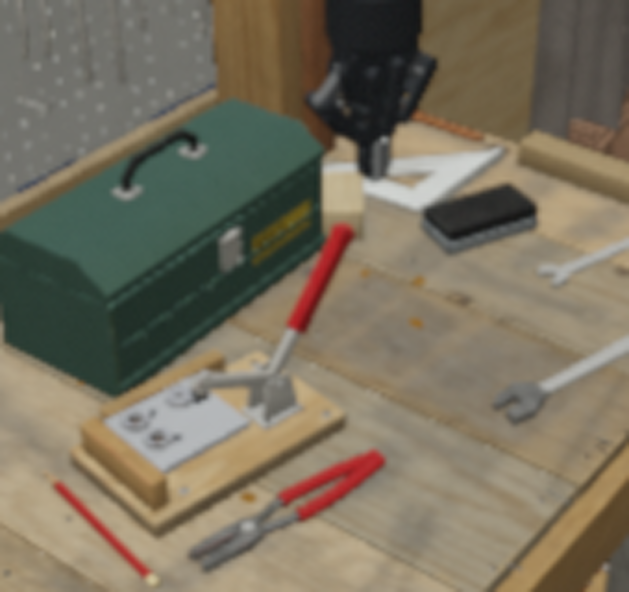

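View pics/side8.png

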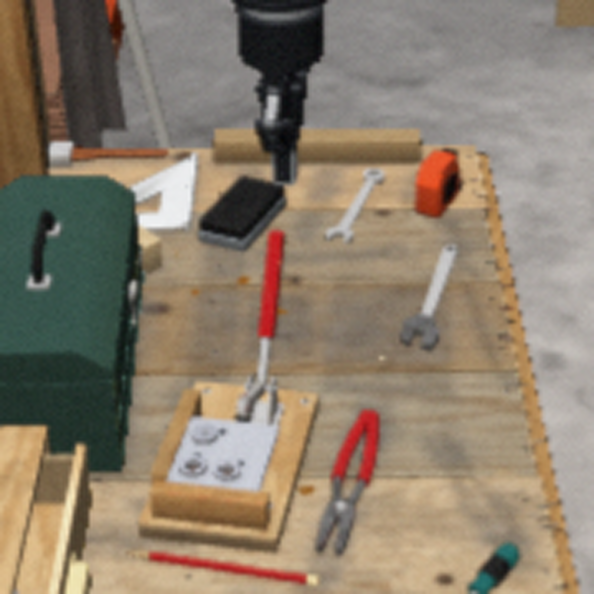

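Run:
```python
from h import *
from plant import manip
s=manip.observe();M=rel(s,(0,0,0))[1];c=dict(np.load("wrist8.npz"))
for uv in [(263,247),(250,257),(250,290),(190,292),(205,297),(110,330),(30,385)]:
    o,d=ray(c,[uv]);o=M.T@(o-s["position"]);d=M.T@d[0]
    print(uv,[ (o+(x-o[0])/d[0]*d).round(4) for x in (.0,.011,.02)])
sd=dict(np.load("side8.npz"));sc=dict(np.load("scene8.npz"))
T=tri([(sd,(180+276/3.3,130+236/3.3)),(sc,(170+344/3.7,130+230/3.7)),(c,(226,229))]);print(tofix(T).round(1))
```

```text
(263, 247) [array([ 0.    , -0.0014,  0.0313]), array([ 0.011 , -0.0002,  0.0075]), array([ 0.02  ,  0.0007, -0.012 ])]
(250, 257) [array([ 0.    , -0.0082,  0.0183]), array([ 0.011 , -0.006 , -0.0036]), array([ 0.02  , -0.0042, -0.0216])]
(250, 290) [array([ 0.    , -0.0054, -0.0145]), array([ 0.011 , -0.0037, -0.0316]), array([ 0.02  , -0.0022, -0.0456])]
(190, 292) [array([-0.    , -0.0322, -0.0157]), array([ 0.011 , -0.0265, -0.0327]), array([ 0.02  , -0.0218, -0.0465])]
(205, 297) [array([ 0.    , -0.0246, -0.0196]), array([ 0.011, -0.02 , -0.036]), array([ 0.02  , -0.0163, -0.0494])]
(110, 330) [array([ 0.    , -0.055 , -0.0401]), array([ 0.011 , -0.046 , -0.0534]), array([ 0.02  , -0.0386, -0.0644])]
(30, 385) [array([ 0.    , -0.066 , -0.0633]), array([ 0.011 , -0.0554, -0.0733]), array([ 0.02  , -0.0467, -0.0814])]
[ -14.1 -139.5  162. ]
```

Run:
```python
from h import *
from plant import manip
s=manip.observe();print(tofix(s["position"]).round(1),turn(s).round(4),rel(s,(-15,-175,165))[0].round(3))
```

```text
[ -17.5 -166.   214.7] [0.002  0.0033 0.0004] [0.028 0.088 0.497]
```

play_rows:
  commands:
    - [0,[0.02,0.06,0.15],[0,0,0]]
    - [0,[0.028,0.09,0.3],[0,0,0]]
    - [0,[0.028,0.09,0.42],[0,0,0]]
    - [0,[0.028,0.09,0.5],[0,0,0]]
    - [0,[0.028,0.09,0.5],[0,0,0]]
    - [0,[0.028,0.09,0.5],[0,0,0]]

```text
t: 10.05
position: [0.5127, -0.0895, 0.1658]
tcp_rot: [0.001, 0.996, -0.091, -0.002]
ft_force: [0.1, -0.4, 0.1]
width: -0.0002
```

Run:
```python
from h import *
from plant import manip,eyes
s=manip.observe(); print(tofix(s["position"]).round(1),turn(s).round(4),s["ft_force"].round(1))
for n in ("wrist","scene"):
  c=eyes.calibration(n); im=eyes.grab_frame(n)[:,:,::-1]
  if n=="scene": im=cv2.resize(im[130:290,170:340],None,fx=3.7,fy=3.7,interpolation=cv2.INTER_CUBIC)
  cv2.imwrite(f"pics/{n}9.png",im)
```

```text
[ -14.6 -175.2  165.8] [0.0021 0.0025 0.0009] [ 0.1 -0.4  0.1]
```

View pics/wrist9.png

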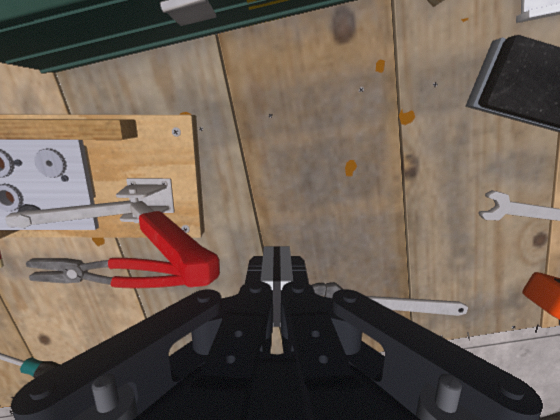

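View pics/scene9.png

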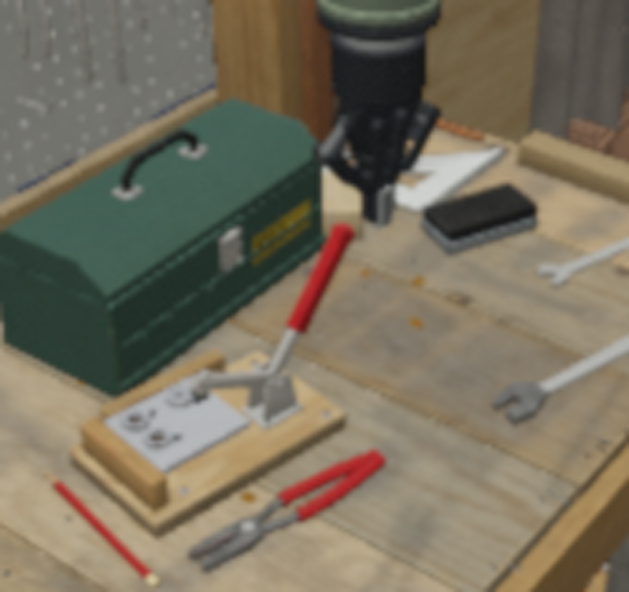

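play_rows:
  commands:
    - [0,[0,-0.06,0.03],[0,0,0]]
    - [0,[0,-0.12,0.03],[0,0,0]]
    - [0,[0,-0.15,0.03],[0,0,0]]
    - [0,[0,-0.18,0.03],[0,0,0]]
    - [0,[0,-0.21,0.02],[0,0,0]]
    - [0,[0,-0.24,0.0],[0,0,0]]
    - [0,[0,-0.27,-0.02],[0,0,0]]
    - [0,[0,-0.3,-0.04],[0,0,0]]

```text
t: 10.95
position: [0.518, -0.0614, 0.17]
tcp_rot: [0.002, 0.996, -0.092, -0.002]
ft_force: [-3.4, -7.7, 9.7]
width: -0.0
```

Run:
```python
from h import *
from plant import manip,eyes
s=manip.observe(); print(tofix(s["position"]).round(1),turn(s).round(4),s["ft_force"].round(1))
for n in ("wrist",):
  c=eyes.calibration(n); im=eyes.grab_frame(n)[:,:,::-1]
  cv2.imwrite(f"pics/{n}10.png",im)
```

```text
[ -14.6 -146.6  170. ] [ 0.003   0.0022 -0.0002] [-3.4 -7.7  9.7]
```

View pics/wrist10.png

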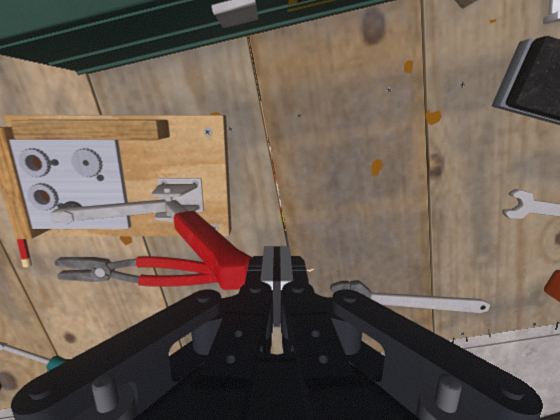

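play_rows:
  commands:
    - [0,[0,-0.03,-0.04],[0,0,0]]
    - [0,[0,-0.06,-0.06],[0,0,0]]
    - [0,[0,-0.09,-0.08],[0,0,0]]
    - [0,[0,-0.12,-0.1],[0,0,0]]
    - [0,[0,-0.15,-0.12],[0,0,0]]
    - [0,[0,-0.17,-0.14],[0,0,0]]
    - [0,[0,-0.19,-0.15],[0,0,0]]

```text
t: 11.7
position: [0.5217, -0.0414, 0.1845]
tcp_rot: [0.001, 0.996, -0.091, -0.002]
ft_force: [-1.1, -1.1, -1.1]
width: 0.0
```

Run:
```python
from h import *
from plant import manip,eyes
s=manip.observe(); print(tofix(s["position"]).round(1),turn(s).round(4),s["ft_force"].round(1))
for n in ("wrist","scene"):
  c=eyes.calibration(n); im=eyes.grab_frame(n)[:,:,::-1]
  if n=="scene": im=cv2.resize(im[130:290,170:340],None,fx=3.7,fy=3.7,interpolation=cv2.INTER_CUBIC)
  cv2.imwrite(f"pics/{n}11.png",im)
```

```text
[ -14.6 -126.2  184.5] [0.0021 0.0026 0.0006] [-1.1 -1.1 -1.1]
```

View pics/wrist11.png

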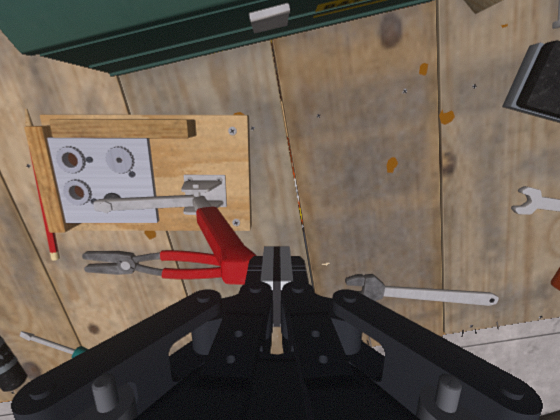

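View pics/scene11.png

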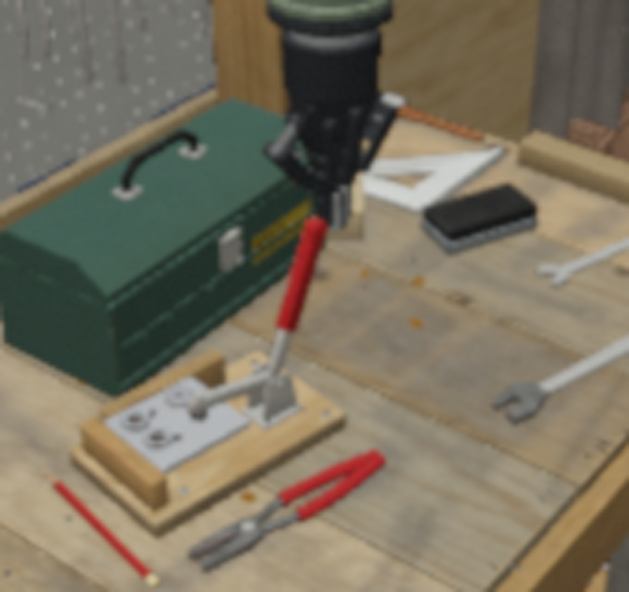

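play_rows:
  commands:
    - [0,[0,-0.02,0],[0,0,0]]
    - [0,[0,-0.04,0],[0,0,0]]
    - [0,[0,-0.05,0],[0,0,0]]
    - [0,[0,-0.06,-0.01],[0,0,0]]
    - [0,[0,-0.06,-0.01],[0,0,0]]

```text
t: 12.3
position: [0.5228, -0.0365, 0.1859]
tcp_rot: [0.002, 0.996, -0.092, -0.002]
ft_force: [-3.1, -4.9, 13.8]
width: -0.0001
```

play_rows:
  commands:
    - [0,[0,-0.01,0],[0,0,0]]
    - [0,[0,-0.02,-0.01],[0,0,0]]
    - [0,[0,-0.02,-0.01],[0,0,0]]

```text
t: 12.6
position: [0.5231, -0.0345, 0.1869]
tcp_rot: [0.002, 0.996, -0.092, -0.002]
ft_force: [-3.7, -3.6, 12.9]
width: -0.0002
```

Run:
```python
from h import *
from plant import manip,eyes
s=manip.observe(); print(tofix(s["position"]).round(1),turn(s).round(4),s["ft_force"].round(1))
for n in ("wrist","scene"):
  c=eyes.calibration(n); im=eyes.grab_frame(n)[:,:,::-1]
  if n=="scene": im=cv2.resize(im[180:260,180:280],None,fx=6,fy=6,interpolation=cv2.INTER_CUBIC)
  cv2.imwrite(f"pics/{n}12.png",im)
```

```text
[ -14.5 -119.2  186.9] [0.0026 0.0021 0.0001] [-3.7 -3.6 12.9]
```

View pics/wrist12.png

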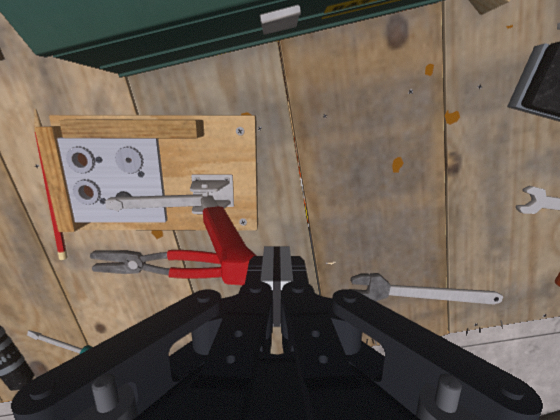

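View pics/scene12.png

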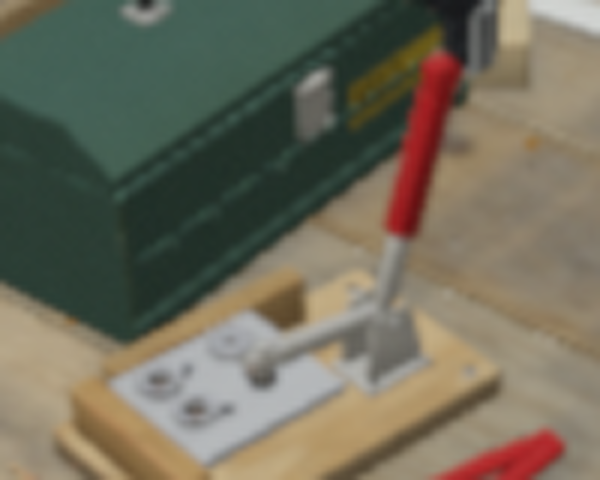

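play_rows:
  commands:
    - [0,[0,0,-0.03],[0,0,0]]
    - [0,[0,-0.02,-0.04],[0,0,0]]
    - [0,[0,-0.03,-0.04],[0,0,0]]
    - [0,[0,-0.03,-0.04],[0,0,0]]

```text
t: 13.1
position: [0.5238, -0.0308, 0.1905]
tcp_rot: [0.002, 0.996, -0.091, -0.002]
ft_force: [-0.4, -1.3, 5.6]
width: -0.0004
```

play_rows:
  commands:
    - [0,[0,-0.01,0],[0,0,0]]
    - [0,[0,-0.02,-0.01],[0,0,0]]
    - [0,[0,-0.02,-0.01],[0,0,0]]

```text
t: 13.4
position: [0.5241, -0.0288, 0.1914]
tcp_rot: [0.001, 0.996, -0.091, -0.002]
ft_force: [0.7, -2.2, 4.3]
width: -0.0001
```

Run:
```python
from h import *
from plant import manip,eyes
s=manip.observe(); print(tofix(s["position"]).round(1),turn(s).round(4),s["ft_force"].round(1))
for n in ("wrist","scene"):
  c=eyes.calibration(n); im=eyes.grab_frame(n)[:,:,::-1]
  if n=="scene": im=cv2.resize(im[180:260,180:280],None,fx=6,fy=6,interpolation=cv2.INTER_CUBIC)
  cv2.imwrite(f"pics/{n}13.png",im)
```

```text
[ -14.6 -113.4  191.4] [0.0021 0.0025 0.0006] [ 0.7 -2.2  4.3]
```

View pics/wrist13.png

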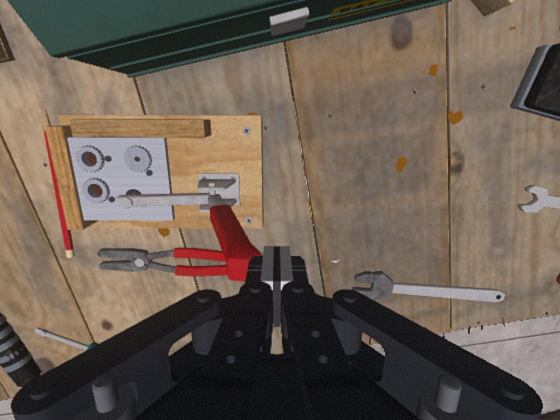

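View pics/scene13.png

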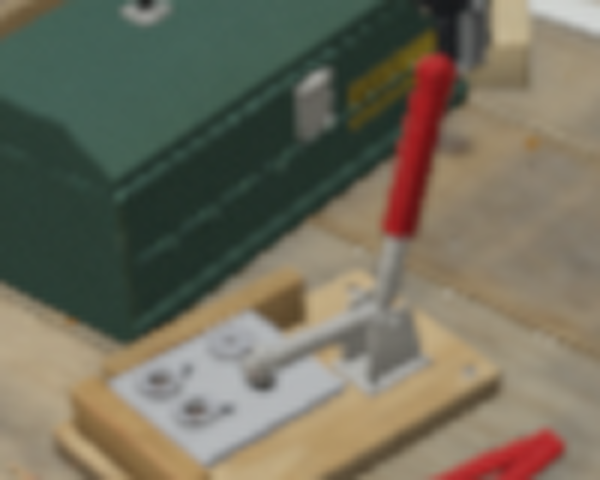

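play_rows:
  commands:
    - [0,[0,-0.01,0],[0,0,0]]
    - [0,[0,-0.02,-0.01],[0,0,0]]
    - [0,[0,-0.02,-0.01],[0,0,0]]

```text
t: 13.8
position: [0.5244, -0.0268, 0.1923]
tcp_rot: [0.001, 0.996, -0.091, -0.002]
ft_force: [-0.1, -1.0, 2.8]
width: -0.0002
```

play_rows:
  commands:
    - [0,[0,-0.01,0],[0,0,0]]
    - [0,[0,-0.02,0],[0,0,0]]
    - [0,[0,-0.02,0],[0,0,0]]

```text
t: 14.1
position: [0.5248, -0.0251, 0.1925]
tcp_rot: [0.002, 0.996, -0.092, -0.002]
ft_force: [-0.7, -3.0, 6.7]
width: 0.0002
```

Run:
```python
from h import *
from plant import manip,eyes
s=manip.observe(); print(tofix(s["position"]).round(1),turn(s).round(4),s["ft_force"].round(1))
for n in ("wrist","scene"):
  c=eyes.calibration(n); im=eyes.grab_frame(n)[:,:,::-1]
  if n=="scene": im=cv2.resize(im[180:260,180:280],None,fx=6,fy=6,interpolation=cv2.INTER_CUBIC)
  cv2.imwrite(f"pics/{n}14.png",im)
```

```text
[ -14.6 -109.6  192.5] [0.0023 0.0024 0.0004] [-0.7 -3.   6.7]
```

View pics/scene14.png

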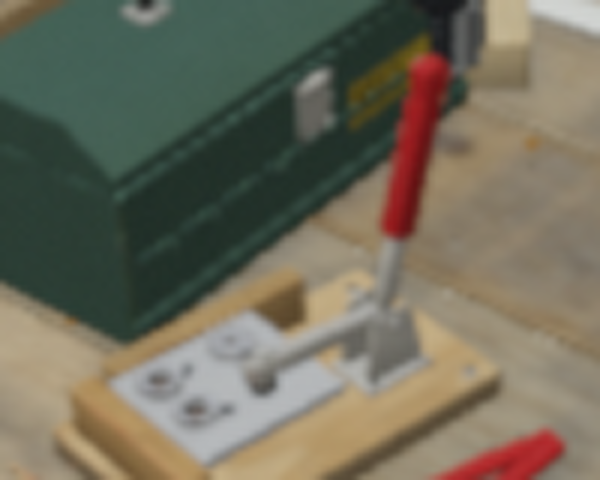

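play_rows:
  commands:
    - [0,[0,-0.01,0],[0,0,0]]
    - [0,[0,-0.02,0],[0,0,0]]
    - [0,[0,-0.02,0],[0,0,0]]

```text
t: 14.5
position: [0.5251, -0.0241, 0.1926]
tcp_rot: [0.002, 0.996, -0.092, -0.002]
ft_force: [-2.2, -8.7, 8.8]
width: -0.0003
```

play_rows:
  commands:
    - [0,[0,-0.01,0],[0,0,0]]
    - [0,[0,-0.02,0],[0,0,0]]
    - [0,[0,-0.02,0],[0,0,0]]

```text
t: 14.8
position: [0.5252, -0.0233, 0.1928]
tcp_rot: [0.003, 0.996, -0.093, -0.002]
ft_force: [-5.1, -15.5, 10.6]
width: 0.0001
```

Run:
```python
from h import *
from plant import manip,eyes
s=manip.observe(); print(tofix(s["position"]).round(1),s["ft_force"].round(1))
for n in ("wrist","scene","side"):
  c=eyes.calibration(n); im=eyes.grab_frame(n)[:,:,::-1];cv2.imwrite(f"pics/{n}15f.png",im)
  if n=="scene": im=cv2.resize(im[180:260,180:280],None,fx=6,fy=6,interpolation=cv2.INTER_CUBIC)
  cv2.imwrite(f"pics/{n}15.png",im)
```

```text
[ -14.5 -107.8  192.8] [ -5.1 -15.5  10.6]
```

View pics/scene15.png

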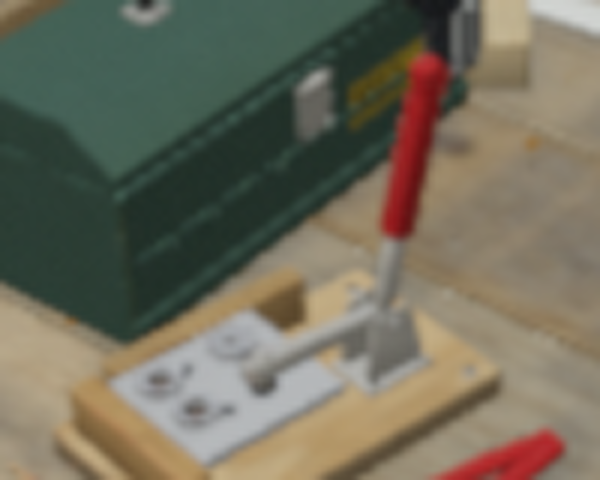

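View pics/wrist15.png

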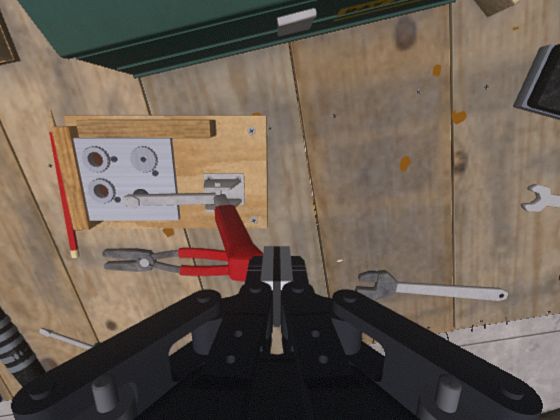

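Run:
```python
from h import *
from plant import eyes
a=cv2.imread("pics/side15f.png");b=cv2.imread("pics/scene15f.png")
sd=dict(np.load("side8.npz"));sc=dict(np.load("scene8.npz"))
for ang in (.04,.06,.08,.1,.12,.15,.2):
    L=lambda u,v:(-15,-55-(u*np.cos(ang)+v*np.sin(ang)),53+v*np.cos(ang)-u*np.sin(ang))
    P=[toworld(L(31,141)),toworld(L(31,41))];print(ang,L(31,141),proj(sc,P).round(1).tolist(),proj(sd,P).round(1).tolist())
for nm,im in (("sd",a),("sc",b)):
    h=cv2.cvtColor(im,cv2.COLOR_BGR2HSV);m=(((h[...,0]<8)|(h[...,0]>172))&(h[...,1]>150)&(h[...,2]>70)).astype(np.uint8)
    n,l,st,ce=cv2.connectedComponentsWithStats(m)
    for i in range(1,n):
        if st[i,4]>60 and 200<ce[i][0]<300 and 150<ce[i][1]<300:
            ys,xs=np.where(l==i);print(nm,st[i],[ (y,xs[ys==y].mean().round(1)) for y in (ys.min(),ys.min()+3,ys.max()-3,ys.max())])
cv2.imwrite("pics/sd15c.png",cv2.resize(a[170:290,200:340],None,fx=5,fy=5,interpolation=cv2.INTER_CUBIC))
```

```text
0.04 (-15, np.float64(-91.61369942680574), np.float64(192.64754567941222)) [[251.0, 189.3], [250.7, 217.3]] [[260.6, 201.3], [261.2, 230.0]]
0.06 (-15, np.float64(-94.39914165159303), np.float64(191.887391930001)) [[251.7, 189.2], [250.9, 217.3]] [[260.8, 201.0], [261.3, 230.1]]
0.08 (-15, np.float64(-97.16882474503456), np.float64(191.07168507562497)) [[252.4, 189.1], [251.1, 217.4]] [[261.0, 200.7], [261.4, 230.1]]
0.1 (-15, np.float64(-99.92164087082156), np.float64(190.20075138814997)) [[253.1, 189.0], [251.3, 217.5]] [[261.2, 200.5], [261.4, 230.1]]
0.12 (-15, np.float64(-102.65648893920749), np.float64(189.27493922943864)) [[253.8, 189.0], [251.5, 217.6]] [[261.4, 200.3], [261.5, 230.2]]
0.15 (-15, np.float64(-106.7226800947948), np.float64(187.78413988230037)) [[254.9, 188.9], [251.8, 217.7]] [[261.7, 200.0], [261.5, 230.3]]
0.2 (-15, np.float64(-113.39443955518212), np.float64(185.03063822096817)) [[256.6, 188.9], [252.2, 218.0]] [[262.2, 199.6], [261.7, 230.4]]
sd [257 201   6  33 154] [(np.int64(201), np.float64(260.5)), (np.int64(204), np.float64(260.0)), (np.int64(230), np.float64(259.0)), (np.int64(233), np.float64(260.0))]
sd [281 254  14  22 150] [(np.int64(254), np.float64(290.5)), (np.int64(257), np.float64(291.0)), (np.int64(272), np.float64(286.5)), (np.int64(275), np.float64(290.5))]
sc [244 189  11  30 166] [(np.int64(189), np.float64(251.0)), (np.int64(192), np.float64(251.0)), (np.int64(215), np.float64(246.0)), (np.int64(218), np.float64(246.0))]
sc [246 252  28  18 161] [(np.int64(252), np.float64(270.5)), (np.int64(255), np.float64(267.0)), (np.int64(266), np.float64(255.5)), (np.int64(269), np.float64(252.0))]
```

View pics/sd15c.png

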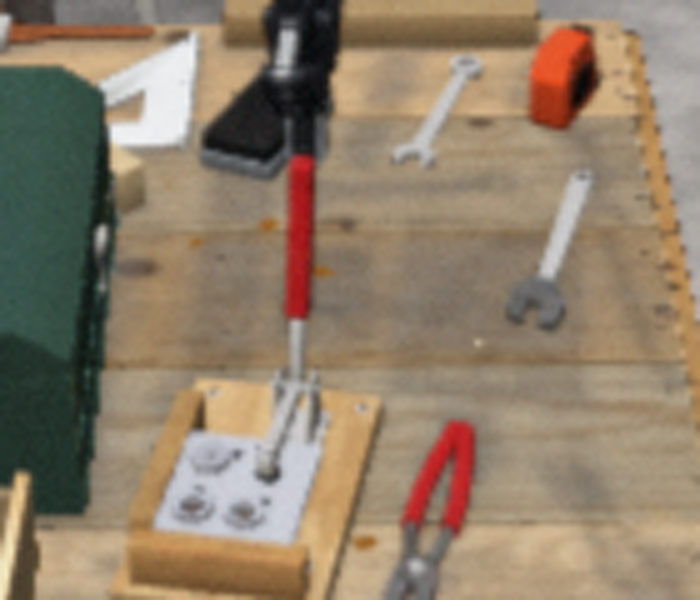

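play_rows:
  commands:
    - [0,[0,-0.01,0],[0,0,0]]
    - [0,[0,-0.02,0],[0,0,0]]
    - [0,[0,-0.02,0],[0,0,0]]

```text
t: 15.25
position: [0.5253, -0.0227, 0.1929]
tcp_rot: [0.004, 0.996, -0.093, -0.002]
ft_force: [-6.7, -24.2, 13.4]
width: 0.0003
```

play_rows:
  commands:
    - [0,[0,0.06,0],[0,0,0]]
    - [0,[0,0.15,0],[0,0,0]]
    - [0,[0,0.3,0],[0,0,0]]
    - [0,[0,0.4,0],[0,0,0]]
    - [0,[0,0.4,-0.3],[0,0,0]]
    - [0,[0,0.4,-0.6],[0,0,0]]
    - [0,[0,0.4,-0.9],[0,0,0]]
    - [0,[0,0.4,-0.9],[0,0,0]]
    - [0,[0,0.4,-0.9],[0,0,0]]

```text
t: 16.15
position: [0.5189, -0.0586, 0.2825]
tcp_rot: [0.001, 0.996, -0.092, -0.002]
ft_force: [0.7, 0.3, -0.4]
width: 0.0002
```

Run:
```python
from h import *
from plant import manip,eyes
s=manip.observe(); print(tofix(s["position"]).round(1),turn(s).round(4),s["ft_force"].round(1))
for n in ("wrist","scene","side"):
  c=eyes.calibration(n); im=eyes.grab_frame(n)[:,:,::-1];cv2.imwrite(f"pics/{n}16f.png",im);np.savez(f"{n}16.npz",**c)
  if n=="scene": im=cv2.resize(im[180:260,180:280],None,fx=6,fy=6,interpolation=cv2.INTER_CUBIC)
  cv2.imwrite(f"pics/{n}16.png",im)
```

```text
[ -14.2 -143.6  282.5] [0.0019 0.0023 0.0003] [ 0.7  0.3 -0.4]
```

View pics/scene16.png

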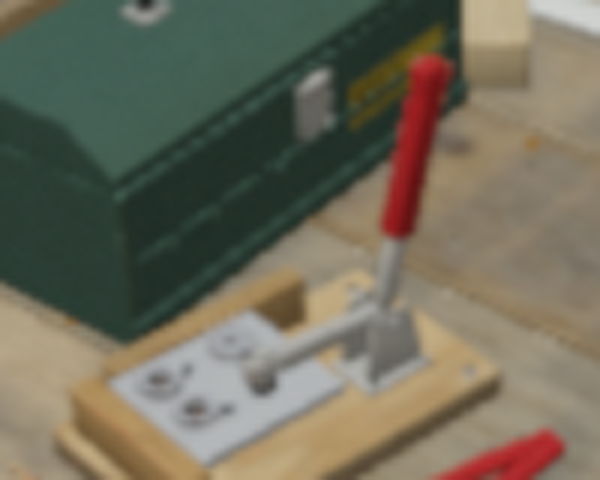

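View pics/wrist16.png

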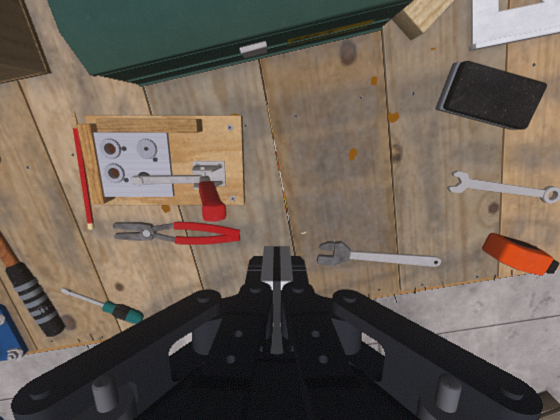

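Run:
```python
from h import *
c=dict(np.load("wrist16.npz"))
im=cv2.imread("pics/wrist16f.png")
cv2.imwrite("pics/w16c.png",cv2.resize(im[140:240,100:260],None,fx=5,fy=5,interpolation=cv2.INTER_CUBIC))
for ang in (.04,.08,.11,.14):
    L=lambda u,v,x=-15:(x,-55-(u*np.cos(ang)+v*np.sin(ang)),53+v*np.cos(ang)-u*np.sin(ang))
    P=[toworld(L(u,v,x)) for u,v,x in ((31,141,-15),(41,141,-8),(41,141,-22),(21,141,-8),(21,141,-22))];q=proj(c,P);print(ang,((q-[100,140]+.4)*5).round(0).tolist())
print(((proj(c,[toworld(p) for p in [(60,-100,18),(-60,-100,18),(-40,-11,46),(21,14,51)]])-[100,140]+.4)*5).round())
```

```text
0.04 [[548.0, 378.0], [609.0, 334.0], [614.0, 418.0], [480.0, 336.0], [487.0, 420.0]]
0.08 [[585.0, 374.0], [646.0, 331.0], [651.0, 414.0], [518.0, 334.0], [524.0, 418.0]]
0.11 [[612.0, 372.0], [674.0, 328.0], [677.0, 410.0], [546.0, 332.0], [552.0, 415.0]]
0.14 [[639.0, 369.0], [701.0, 324.0], [704.0, 407.0], [573.0, 330.0], [579.0, 413.0]]
[[ 707. -122.]
 [ 723.  327.]
 [ 363.  285.]
 [ 226.   47.]]
```

View pics/w16c.png

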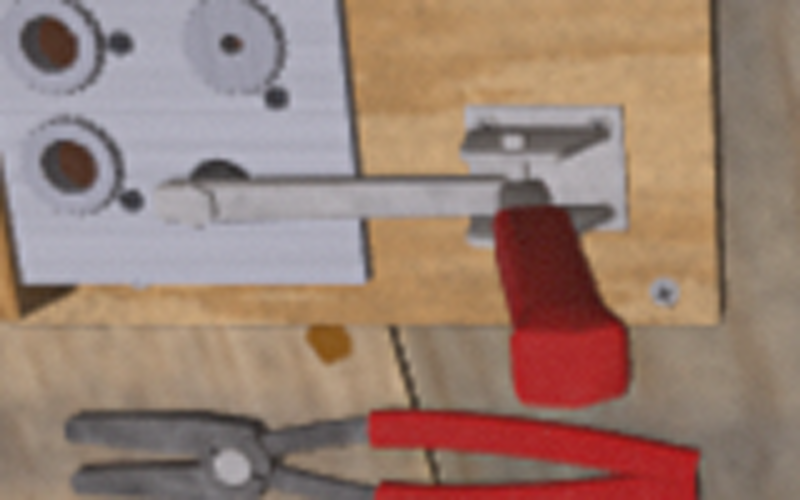

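Run:
```python
from h import *
sd=dict(np.load("side16.npz"));sc=dict(np.load("scene16.npz"))
a=cv2.imread("pics/side16f.png");b=cv2.imread("pics/scene16f.png")
A=cv2.resize(a[160:290,150:290],None,fx=4,fy=4,interpolation=cv2.INTER_CUBIC);B=cv2.resize(b[140:270,150:290],None,fx=4,fy=4,interpolation=cv2.INTER_CUBIC)
cv2.imwrite("pics/tb.png",np.vstack([A,B])[:, :][:1040][::1] if 0 else np.hstack([A,B])[:, :])
cv2.imwrite("pics/tb.png",cv2.resize(np.hstack([A,B]),(800,371)))
```

```text
(no output)
```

View pics/tb.png

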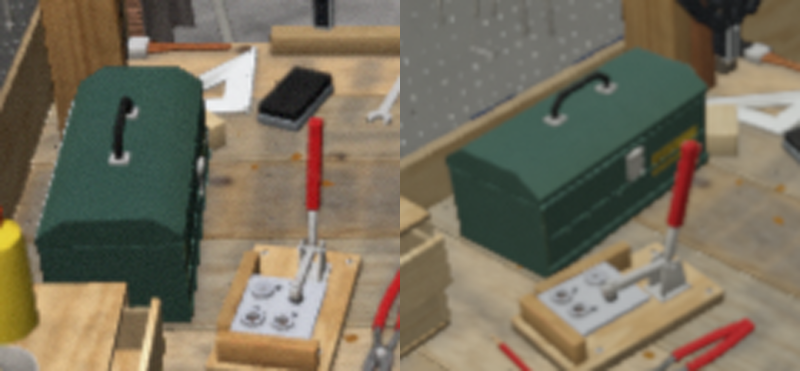

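Run:
```python
from h import *
sd=dict(np.load("side16.npz"));sc=dict(np.load("scene16.npz"))
k=2.857
f=lambda a,b:tofix(tri([(sd,(150+a[0]/k,160+a[1]/k)),(sc,(150+(b[0]-400)/k,140+b[1]/k))])).round(0)
print("front-top L",f((192,240),(546,203)),"front-bottom L",f((192,318),(546,272)),"lid ",f((170,222),(520,185)),"front top R",f((205,95),(704,98)), "handle",f((125,98),(606,75)))
from plant import manip
s=manip.observe();print(rel(s,(21,13,250))[0].round(3))
```

```text
front-top L [ 90.  22. 112.] front-bottom L [95. 29. 17.] lid  [103.  41. 142.] front top R [ 156. -261.  104.] handle [ 212. -156.  155.]
[ 0.358 -1.565  0.309]
```

play_rows:
  commands:
    - [0,[0.1,-0.25,0],[0,0,0]]
    - [0,[0.2,-0.5,0],[0,0,0]]
    - [0,[0.25,-0.75,0],[0,0,0]]
    - [0,[0.3,-1,0],[0,0,0]]

```text
t: 16.7
position: [0.5669, 0.0355, 0.2811]
tcp_rot: [0.002, 0.996, -0.092, -0.003]
ft_force: [0.1, -0.8, 0.2]
width: 0.0001
```

play_rows:
  commands:
    - [0,[0.02,-0.25,0.1],[0,0,0]]
    - [0,[0.05,-0.45,0.2],[0,0,0]]
    - [0,[0.06,-0.565,0.3],[0,0,0]]
    - [0,[0.06,-0.565,0.3],[0,0,0]]
    - [0,[0.06,-0.565,0.3],[0,0,0]]
    - [0,[0.06,-0.565,0.3],[0,0,0]]

```text
t: 17.3
position: [0.5828, 0.0878, 0.2523]
tcp_rot: [0.002, 0.996, -0.092, -0.002]
ft_force: [0.4, 0.5, 1.3]
width: -0.0002
```

Run:
```python
from h import *
from plant import manip,eyes
s=manip.observe(); print(tofix(s["position"]).round(1),turn(s).round(4),s["ft_force"].round(1),s["joints"].round(2))
n="wrist";c=eyes.calibration(n); im=eyes.grab_frame(n)[:,:,::-1];cv2.imwrite(f"pics/{n}17.png",im);np.savez(f"{n}17.npz",**c)
print(proj(c,[toworld((21,14,51)),toworld((-40,-11,46)),toworld((-60,-100,18))]).round(1))
```

```text
[ 21.8  12.  252.3] [ 0.0023  0.0022 -0.0005] [0.4 0.5 1.3] [-0.45  0.78  0.54  1.42 -0.42  1.07 -1.59]
[[273.3 183.7]
 [294.  231.3]
 [359.  237.2]]
```

View pics/wrist17.png

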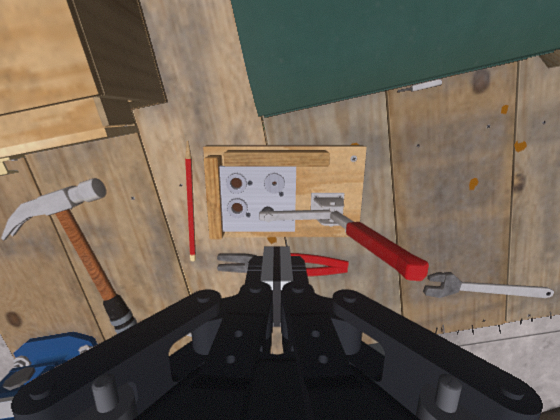

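play_rows:
  commands:
    - [0,[-0.005,-0.015,0],[0,0,0]]
    - [0,[-0.005,-0.015,0.25],[0,0,0]]
    - [0,[-0.005,-0.015,0.5],[0,0,0]]
    - [0,[-0.005,-0.015,0.75],[0,0,0]]
    - [0,[-0.005,-0.015,0.95],[0,0,0]]
    - [0,[-0.005,-0.015,0.95],[0,0,0]]
    - [0,[-0.005,-0.015,0.95],[0,0,0]]

```text
t: 18.05
position: [0.5824, 0.0901, 0.1576]
tcp_rot: [0.002, 0.996, -0.092, -0.002]
ft_force: [-0.7, -1.4, -0.3]
width: -0.0003
```

Run:
```python
from h import *
from plant import manip,eyes
s=manip.observe(); print(tofix(s["position"]).round(1),turn(s).round(4),s["ft_force"].round(1))
n="wrist";c=eyes.calibration(n); im=eyes.grab_frame(n)[:,:,::-1];cv2.imwrite(f"pics/{n}18.png",im);np.savez(f"{n}18.npz",**c)
print(proj(c,[toworld((21,14,51)),toworld((-40,-11,46)),toworld((-60,-100,18))]).round(1))
print(rel(s,(21.3,13.4,79))[0].round(3))
```

```text
[ 20.9  14.2 157.6] [0.0021 0.0023 0.0003] [-0.7 -1.4 -0.3]
[[275.3 207.7]
 [302.6 269.3]
 [386.  272.9]]
[0.007 0.005 0.786]
```

View pics/wrist18.png

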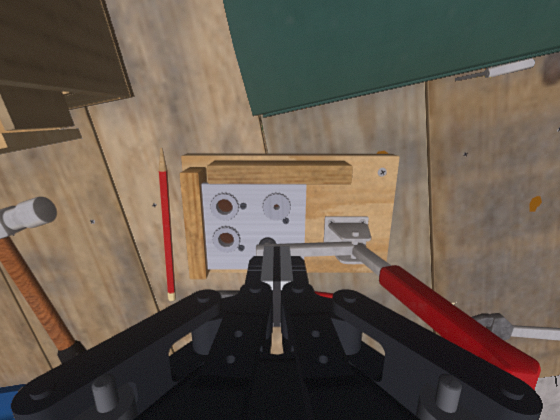

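play_rows:
  commands:
    - [0,[0.005,0.01,0.2],[0,0,0]]
    - [0,[0.005,0.01,0.4],[0,0,0]]
    - [0,[0.005,0.01,0.6],[0,0,0]]
    - [0,[0.005,0.01,0.72],[0,0,0]]
    - [0,[0.005,0.01,0.78],[0,0,0]]
    - [0,[0.005,0.01,0.79],[0,0,0]]
    - [0,[0.005,0.01,0.79],[0,0,0]]

```text
t: 18.8
position: [0.5824, 0.0891, 0.0785]
tcp_rot: [0.001, 0.996, -0.092, -0.002]
ft_force: [0.0, -0.4, 0.5]
width: 0.0002
```

Run:
```python
from h import *
from plant import manip,eyes
s=manip.observe(); print(tofix(s["position"]).round(1),turn(s).round(4),s["ft_force"].round(1),s["position"])
for n in ("wrist","side","scene"):
  c=eyes.calibration(n); im=eyes.grab_frame(n)[:,:,::-1];cv2.imwrite(f"pics/{n}19f.png",im);np.savez(f"{n}19.npz",**c)
  if n=="scene": im=cv2.resize(im[150:270,160:290],None,fx=5,fy=5,interpolation=cv2.INTER_CUBIC)
  if n=="side": im=cv2.resize(im[190:310,200:340],None,fx=5,fy=5,interpolation=cv2.INTER_CUBIC)
  cv2.imwrite(f"pics/{n}19.png",im)
  if n=="wrist":print(proj(c,[toworld((21,14,51)),toworld((21,14,68))]).round(1))
```

```text
[21.2 13.2 78.5] [0.0019 0.002  0.0005] [ 0.  -0.4  0.5] [0.58244681 0.08907754 0.07852115]
[[273.5 248.6]
 [273.3 262.4]]
```

View pics/wrist19.png

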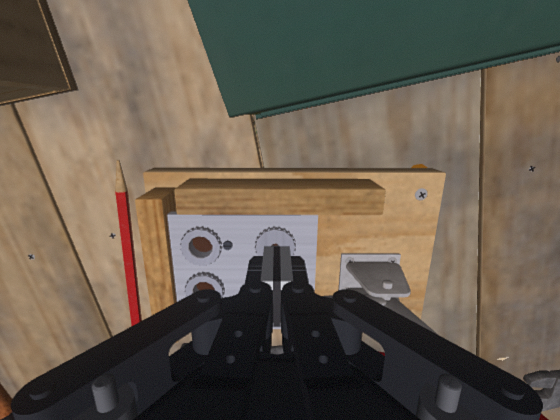

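View pics/scene19.png

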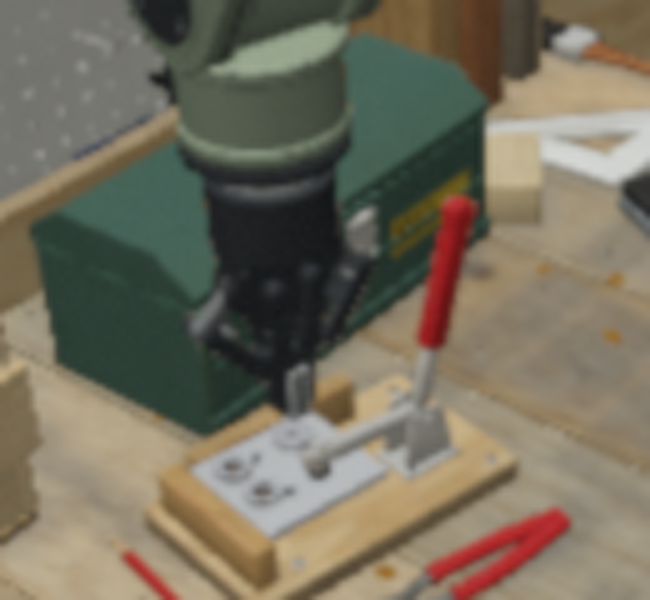

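View pics/side19.png

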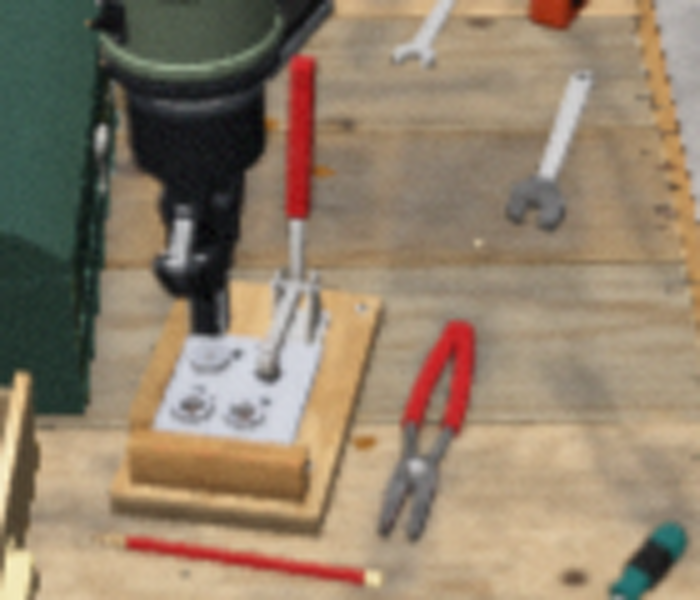

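play_rows:
  commands:
    - [0,[0,0,0],[0,0,0]]
    - [0,[0,0,0],[0,0,0]]
    - [0,[0,0,0],[0,0,0]]
    - [0,[0,0,0],[0,0,0]]
    - [0,[0,0,0],[0,0,0]]
    - [0,[0,0,0],[0,0,0]]
    - [0,[0,0,0],[0,0,0]]
    - [0,[0,0,0],[0,0,0]]
    - [0,[0,0,0],[0,0,0]]
    - [0,[0,0,0],[0,0,0]]
    - [0,[0,0,0],[0,0,0]]
    - [0,[0,0,0],[0,0,0]]

```text
t: 20.15
position: [0.5821, 0.0891, 0.0778]
tcp_rot: [0.001, 0.996, -0.092, -0.002]
ft_force: [-0.1, -1.0, -0.6]
width: -0.0002
```

play_rows:
  commands:
    - [0,[0,0,0],[0,0,0]]
    - [0,[0,0,0],[0,0,0]]
    - [0,[0,0,0],[0,0,0]]
    - [0,[0,0,0],[0,0,0]]
    - [0,[0,0,0],[0,0,0]]
    - [0,[0,0,0],[0,0,0]]
    - [0,[0,0,0],[0,0,0]]
    - [0,[0,0,0],[0,0,0]]
    - [0,[0,0,0],[0,0,0]]
    - [0,[0,0,0],[0,0,0]]
    - [0,[0,0,0],[0,0,0]]
    - [0,[0,0,0],[0,0,0]]

```text
t: 21.35
position: [0.5821, 0.0891, 0.0777]
tcp_rot: [0.001, 0.996, -0.092, -0.002]
ft_force: [-0.1, 0.2, 0.7]
width: 0.0002
```

Run:
```python
from h import *
from plant import manip,eyes
s=manip.observe(); print(s["t"],tofix(s["position"]).round(1),s["ft_force"].round(1),abs(s["joint_velocities"]).max())
sc=eyes.calibration("scene");im=eyes.grab_frame("scene")[:,:,::-1]
# check lever tip now vs scene16
for f,g in (("now",im),("16",cv2.imread("pics/scene16f.png"))):
    h=cv2.cvtColor(np.ascontiguousarray(g),cv2.COLOR_BGR2HSV);m=(((h[...,0]<8)|(h[...,0]>172))&(h[...,1]>150)&(h[...,2]>70)).astype(np.uint8)
    n,l,st,ce=cv2.connectedComponentsWithStats(m)
    for i in range(1,n):
        if st[i,4]>60 and 240<ce[i][0]<262 and 180<ce[i][1]<230: print(f,st[i],ce[i].round(2))
```

```text
21.35 [20.8 13.1 77.7] [-0.1  0.2  0.7] 0.002334181714482578
now [244 189  11  30 163] [248.69 203.16]
16 [244 189  11  30 164] [248.71 203.07]
```

```bash
python3 -c "
from plant import manip
print(manip.sign_off())"
```

```text
the job is handed in; nothing more can be done
None
```

I pushed the plate home, put the clamp down, and held the closed fingertips over the narrow bushing for 2.4 s. I handed the job in at about 21 s on the robot's clock.

**Plate:** pushed back about 11.5 mm with the closed fingertips below its front edge, until it stopped against the fence. The push force reached about 15 N with no further movement. Afterwards its corners were within about 1 mm of home in the wrist picture and it lay square. It sits roughly 1 mm off the left end stop, much as it lay at the start.

**Clamp:** I pushed the lever up until the pad pressed on the plate. At the end about 24 N moved it only 0.6 mm. After letting go, the wrist picture gave an angle of about 0.07 rad, uncertain by about 0.015. The limit is 0.11. The lever had not moved by the last picture.

**Pointing:** the narrow bore is in the rear right hole, at plate (21, -19). I came straight down over it and stopped with the tips about 16 mm above its mouth. By my position estimate they were within about 1 mm sideways, and the force was about zero throughout.

**What went wrong:** my first approach to the plate, with the tool tilted, ran into the joint 6 limit. The hand drifted about 26 mm forward and 19 mm left, ending just above the plate. No contact force showed, so I backed up and came in with the tool vertical.

The pliers and pencil showed no movement in the pictures. I did not measure the other tools separately, but the arm went nowhere near them.

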